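Clear the test box cover, then hold it open at the pointer

ROBOT

A 6-joint arm with a two-finger parallel gripper is mounted at the origin on the work surface. World frame = base frame: x ahead of the robot, y to its left, z up, the work surface at z = 0. Lengths are in mm, angles in rad, forces in N, time in s.
With the tool pointing down it reaches from about 325 to 875 mm from the base axis. Payload 4.4 kg.
Tool frame: the origin (TCP) lies at the very end of the fingers, on their centre line; the grasp point (between the pads) lies 19 mm behind it (manip.tcp_to_grasp is the distance from the TCP to the grasp point, in mm); y points along the fingers, x is the direction in which the jaws open and shut, and the axes are right-handed (so a half turn about y gives the same grasp; the last joint's range is limited). The gripper opens to 85 mm and grips with 20 to 120 N. Pads are 22 mm wide; open, the fingers measure 114 mm over their backs; the gripper's body (76 mm by 85 mm) begins 54 mm behind the grasp point. The pads swing forward as they close: fully open they stand 13 mm farther back than shut.
Start: joints at [0.984, 0.207, 1.542, -0, 1.393, -0.15], TCP at [243.259, 521.011, 200.382] pointing down, gripper open.
Joint ranges: [-2.73, 2.73], [-0.86, 2.22], [0.23, 2.46], [-1.11, 4.25], [0.08, 2.63], [-2.82, 2.82]. Speed limits (rad/s): [2.79, 2.79, 3.14, 3.14, 3.14, 3.14].

INTERFACE

Orientations are given as a unit quaternion [w, x, y, z].
In Python, from workcell import telemetry, viewer, manip gives the robot as it stands.
- The arm moves only by the tool jog_arm, never from a script. Its argument "commands" is text: rows parted by semicolons, each of 4 numbers parted by spaces: the shift along the tool's x, y, z in m, then the turn about the tool's y in rad. A call has 1 to 20 rows; each row shifts and turns the pose as measured when the row begins, along the tool's axes as they then stand; what a row does not reach is not made up. A row lasts 1/10 s, in which the tool goes at most 50 mm and 8.59 degrees, less where a joint would pass 70% of its speed; a pose out of reach is approached as far as the arm can. A call with a gripper value outside its range is refused whole. "grip" is the opening, from 0 (shut) to 1 (fully open), set as the call begins (left out, the last holds). The fingers move at their own pace and stop on an object; "grip_force" is the grip in N (left out, the last holds). Time passes only in rows, so rows that do not move let the fingers close. It gives the time, the measured TCP pose, the force and the opening at its end, in the units of the state.
- telemetry.observe(): the state, without advancing time (a new reading comes with each control period).
- viewer.capture(name): name is "side" or "top"; returns a dict with "image" (400x640x3 uint8, blue, green, red), "intrinsics" (3x3 intrinsics, pixels), "T" (4x4, takes a point from camera to world coordinates). Camera axes: x right, y down, z forward; pixel columns grow to the right and rows downward; lengths in mm; the calibration is good to about 2 mm. A picture is of the moment at which its call begins. There is no depth.
- manip.sign_off(): hands the job in, once; it reports no verdict.
The state is a dict: "time": time; "joint_positions": joint angles; "dq": joint speeds; "tau": joint torques, N m; "tcp_pos": TCP position; "ee_rot": TCP orientation; "contact_force": force on the tool from outside, world axes, zero at the start; "torque": the same for the moment, N m; "finger_gap": finger opening in mm.
Only numpy, scipy, OpenCV 4.12 (cv2) and the standard library are available. Lean on these libraries where they do the work, as an engineer would, in place of code of your own. Each camera call takes 0.05 s, during which the arm holds its last target.

TASK

Someone left loose hardware on the cover of the bench test box. With the cover still shut, put both hexagonal spacers into the rectangular tray and the round control knob into the round dish; then lift the hinged cover by its front tab until the cover is at the same angle as the white pointer arm beside it, and hold it there with the gripper for the inspection: finish while still holding it, since it falls shut by itself. Do not shift the pointer, and leave the screwdriver, bottle and solder reel where they are.

Things in the scene. Friction and masses are not known exactly. Their poses are not given: they have to be found in the camera images.
- spacer_a_mid (a point): Centre of a hexagonal brass spacer, 50 mm long (along its x), 16 mm across flats, 40 to 80 g, lying on a flat on top of the test box cover at the start; z up. Its centre is 8 mm above what it lies on.
- spacer_b_mid (a point): Centre of a second spacer, the same as the first.
- knob_mid (a point): Centre of a round black control knob standing on the cover: 34 mm diameter at its lowest 6 mm, tapering to 30 mm at the top, 24 mm high, about 30 g; z along its axis. Its centre is 12 mm above what it stands on.
- tray_in (a point): Rectangular grey tray for the spacers, fixed to the bench: outside 150 mm (its x) by 110 mm (its y), 35 mm high, walls and floor 4 mm. This point is the centre of its inner floor, so the rim is 31 mm above it; x along the tray's long side.
- dish_in (a point): Round grey dish for the knob, fixed to the bench: 120 mm across the rim, 35 mm high, narrowing downwards, with walls about 4 mm thick. This point is the centre of its inner floor.
- testbox: Blue open-topped test box, fixed: 180 mm (its x) by 160 mm (y), 89 mm high, shut by the cover, which is hinged along its edge farthest from the robot (+x). Origin under its centre, x away from the robot.
- cover_hinge (a point): Point on the cover's hinge axis, mid-way along it, 93 mm above the bench. Axes turn with the cover: x from the front tab towards the hinge, y along the hinge, z normal to the cover. The cover is a grey plate 6 mm thick, 182 mm from hinge to front edge, 164 mm wide, its mid-plane through this point, so its top is 96 mm above the bench when shut.
- cover_grip (a point): Middle of the black tab at the cover's front edge, 222 mm from the hinge axis, 40 mm in front of the plate's edge; 93 mm above the bench when shut. Axes as at the hinge. The tab is an upright flat plate 14 mm thick (y), 24 mm high (12 above and below this point), reaching 60 mm out in front of the plate's edge.
- cover (a joint): Cover angle in rad: 0 shut (level), growing as the front tab rises; stops at 1.75. The hinge is free: the 0.28 to 0.46 kg cover falls shut below upright.
- pointer (a joint): Angle in rad of the white pointer arm about the same hinge axis: 0 level, growing upwards, set between 0.45 and 0.95 at the start. The cover lies at the marked angle when both joints read the same. The pointer is held only by friction and must not be shifted.
- pointer_tip (a point): Free end of the white pointer arm, a flat bar 115 mm long, 14 mm wide and 8 mm thick that turns about the cover's hinge axis, 130 mm to the +y side of the cover's middle (about 48 mm outside the cover's edge); its x axis runs along the arm towards the hinge.
- spacer_a: The first spacer as a whole; origin at the middle of its underside.
- spacer_b: The second spacer as a whole; origin at the middle of its underside.
- knob: The control knob as a whole; origin at the centre of its underside.
- screwdriver: A small screwdriver, 130 mm long, lying on the bench; leave alone.
- bottle: An upright white bottle, 52 mm diameter, 130 mm high; origin under its centre; leave alone.
- reel: A metal solder reel standing on end, 60 mm diameter, 36 mm high; origin under its centre; leave alone.
Not all that is in view belongs to the job. Leave any green, pink or red look-alike of the spacer_b alone.

How it is judged:
By the outcome, as a careful person would: the job done as asked, in the order asked, and still so for the second after the job is handed in, while the arm keeps its last pose, push and grip.
It also fails if it takes over 72 s, if anything falls off the work surface, if the arm or the gripper's body presses on something with over 40 N, if the wrist force passes 120 N, or if a joint passes its speed limit or range.

## Working session

There is one attempt and no reset: what is moved stays moved. The work goes in short steps, Python scripts to look and compute and a tool call to move; the robot and the scene stay as the last step left them, time stands still between calls to the robot, and variables do not carry over. Pictures are saved under pics/ and viewed, and the job is handed in when it is done.

Besides the shell and the picture viewer there is one more tool, called as name(argument=value, ...), one argument or row to a line, values as JSON. jog_arm: Moves the arm, as the interface text tells. Its arguments: {"type":"object","properties":{"commands":{"type":"string"},"grip":{"type":"number"},"grip_force":{"type":"number"}},"required":["commands"]}

```bash
mkdir -p pics; ls; cat > h.py <<'E'
import numpy as np, cv2, sys
from workcell import telemetry, viewer, manip
def cap(n,tag):
    c=viewer.capture(n); im=np.array(c["image"]); cv2.imwrite(f"pics/{tag}_{n}.png",im); np.savez(f"pics/{tag}_{n}.npz",im=im,K=np.array(c["intrinsics"]),T=np.array(c["T"])); return im,np.array(c["intrinsics"]),np.array(c["T"])
def ld(n,tag):
    d=np.load(f"pics/{tag}_{n}.npz"); return d["im"],d["K"],d["T"]
def ray(K,T,u,v):
    d=T[:3,:3]@np.linalg.solve(K,[u,v,1.]); return T[:3,3],d/np.linalg.norm(d)
def onz(K,T,u,v,z):
    o,d=ray(K,T,u,v); return o+d*(z-o[2])/d[2]
def tri(a,b):
    (o1,d1),(o2,d2)=a,b
    s=np.linalg.lstsq(np.c_[d1,-d2],o2-o1,rcond=None)[0]
    p,q=o1+d1*s[0],o2+d2*s[1]; return (p+q)/2,np.linalg.norm(p-q)
def proj(K,T,p):
    c=np.linalg.inv(T)@np.r_[p,1]; x=K@c[:3]; return x[:2]/x[2]
E
python3 - <<'E'
from h import *
print(telemetry.observe())
for n in("side","top"):
    im,K,T=cap(n,"a"); print(K,T.round(3))
E
```

```text
pics
{'time': 0.0, 'joint_positions': array([ 9.83532413e-01,  2.07411082e-01,  1.54298057e+00,  1.90156600e-05,
        1.39351868e+00, -1.50529052e-01]), 'dq': array([-0.00053238, -0.00205895, -0.00126525,  0.00040551,  0.00081215,
        0.00041468]), 'tau': array([-5.01862905e-04, -3.83033073e+01, -2.91595584e+01, -2.45759529e-04,
        1.05357092e-02, -1.33519563e-05]), 'tcp_pos': array([242.76209549, 520.30999871, 199.21830259]), 'ee_rot': array([-0.59611905,  0.59676997,  0.37905485, -0.38055894]), 'contact_force': array([-0.68900777,  0.37295142, -0.19514572]), 'torque': array([-0.0003366 ,  0.01076422, -0.03298558]), 'finger_gap': 85.47242660759048}
[[404.97323516   0.         318.23822975]
 [  0.         404.97323516 197.07300588]
 [  0.           0.           1.        ]] [[ 9.07000e-01 -2.52000e-01  3.37000e-01  2.30259e+02]
 [-4.21000e-01 -5.38000e-01  7.30000e-01 -7.33407e+02]
 [-3.00000e-03 -8.04000e-01 -5.94000e-01  6.93454e+02]
 [ 0.00000e+00  0.00000e+00  0.00000e+00  1.00000e+00]]
[[404.53181284   0.         322.23075288]
 [  0.         404.53181284 202.1469959 ]
 [  0.           0.           1.        ]] [[-1.40000e-02 -9.96000e-01  9.00000e-02  4.79532e+02]
 [-9.99000e-01  1.10000e-02 -3.30000e-02  1.10050e+01]
 [ 3.20000e-02 -9.00000e-02 -9.95000e-01  8.85126e+02]
 [ 0.00000e+00  0.00000e+00  0.00000e+00  1.00000e+00]]
```

View pics/a_side.png

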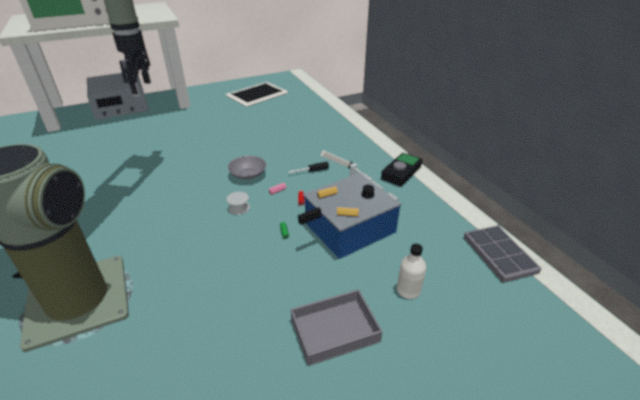

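View pics/a_top.png

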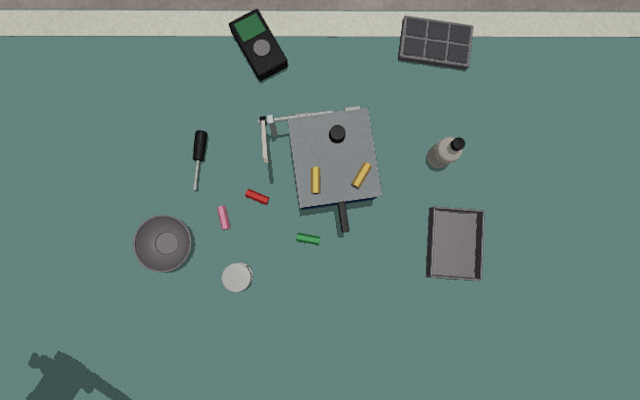

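The views show two brass spacers (top: about (316,180) and (361,175)), the knob (337,133), the tab (343,217), the tray (456,244), the dish (163,243) and the pointer (265,140). Next I'll zoom in.

```bash
python3 - <<'E'
from h import *
im,_,_=ld("top","a"); c=im[90:250,230:400]; cv2.imwrite("pics/z1.png",cv2.resize(c,None,fx=3.7,fy=3.7,interpolation=cv2.INTER_CUBIC))
im,_,_=ld("side","a"); c=im[130:260,280:420]; cv2.imwrite("pics/z2.png",cv2.resize(c,None,fx=4.5,fy=4.5,interpolation=cv2.INTER_CUBIC))
for n in("side","top"):
    im,K,T=ld(n,"a"); hsv=cv2.cvtColor(im,cv2.COLOR_BGR2HSV)
    m=cv2.inRange(hsv,(12,110,90),(30,255,255)); k,l,s,ce=cv2.connectedComponentsWithStats(m)
    for i in range(1,k):
        if s[i,4]>30:
            ys,xs=np.where(l==i); r=cv2.minAreaRect(np.c_[xs,ys].astype(np.float32)); print(n,s[i],ce[i].round(1),r)
    m=cv2.inRange(hsv,(0,0,0),(180,255,50)); k,l,s,ce=cv2.connectedComponentsWithStats(m)
    for i in range(1,k):
        if 40<s[i,4]<1500: print(n,"blk",s[i],ce[i].round(1))
E
```

```text
side [318 187  19  11 114] [327. 192.] ((327.1328125, 191.99790954589844), (6.119487762451172, 18.6805419921875), 75.0685806274414)
side [338 208  20   8 136] [347.4 211.5] ((347.4549255371094, 211.4959259033203), (19.46518325805664, 6.699644565582275), 5.194429397583008)
side blk [112  22  26   8 120] [125.4  25.9]
side blk [ 114   32   35   61 1056] [132.7  57.3]
side blk [235  85  43  16 317] [256.   92.3]
side blk [ 97  96  25  11 185] [109.  101.2]
side blk [382 159  40  27 477] [399.3 173.5]
side blk [310 163  18   8  91] [318.3 166.7]
side blk [362 186  11  12 106] [367.6 191.4]
side blk [299 209  22  15 203] [309.5 215.8]
side blk [  0 222  79  29 406] [ 42.7 239.8]
side blk [411 245  10  10  84] [415.9 249.5]
top [352 162  19  26 216] [361.2 174.4] ((361.2686767578125, 174.44503784179688), (8.472067832946777, 25.826141357421875), 30.068584442138672)
top [311 167   9  26 229] [315.  179.8] ((315.0, 179.5), (25.0, 8.0), 90.0)
top blk [ 229    9   59   72 1426] [261.1  51.3]
top blk [398  57  69  12 134] [430.5  62.7]
top blk [193 131  14  30 323] [199.6 145.5]
top blk [329 130  16  13  70] [335.2 138.2]
top blk [451 138  14  13 129] [457.4 143.8]
top blk [326 202  17  30  67] [338.2 213.7]
top blk [426 208   7  69 218] [429.4 241.6]
top blk [475 212   7  66 296] [478.2 244.3]
```

View pics/z1.png

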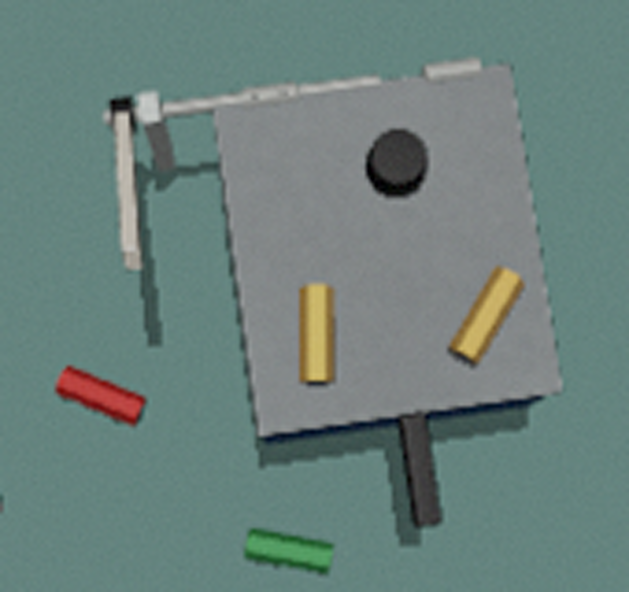

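View pics/z2.png

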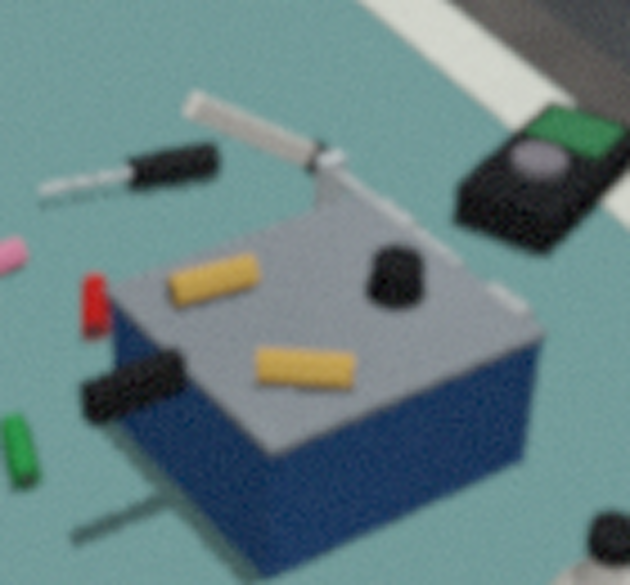

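```bash
python3 - <<'E'
from h import *
def z(n,x0,y0,x1,y1,f,o):
    im,_,_=ld(n,"a"); return cv2.resize(im[y0:y1,x0:x1],None,fx=f,fy=f,interpolation=cv2.INTER_CUBIC)
cv2.imwrite("pics/z3.png",np.vstack([np.hstack([z("top",415,195,495,290,4,0)[:360],z("side",285,285,385,365,4,0)[:320].copy() if 0 else cv2.copyMakeBorder(z("side",285,285,385,365,4,0),0,40,0,0,cv2.BORDER_CONSTANT)])]))
cv2.imwrite("pics/z4.png",np.hstack([z("top",125,205,205,285,4,0),cv2.copyMakeBorder(z("side",220,150,280,190,6,0),0,80,0,0,cv2.BORDER_CONSTANT)]))
d={n:ld(n,"a")[1:] for n in("top","side")}
def P(a,b,f=1):
    return tri(ray(*d["top"],*a),ray(*d["side"],*b))
t=lambda x,y:((x+.5)/3.7-.5+230,(y+.5)/3.7-.5+90)
s=lambda x,y:((x+.5)/4.5-.5+280,(y+.5)/4.5-.5+130)
for nm,a,b in [("spR?",(361.2,174.4),(347.4,211.5)),("spL",(315.0,179.8),(327,192)),("knobtopcentre",t(398,157),s(396,258)),
 ("FL",t(262,434),s(112,290)),("FR",t(562,388),s(272,455)),("BR",t(511,67),s(542,335)),("BL",t(215,108),s(325,208)),
 ("tabtip top mid",t(428,523),s(88,400)),("ptr tip",t(131,262),s(192,100)),("ptr root",t(121,112),s(315,153))]:
    p,e=P(a,b); print(nm,p.round(1),e.round(1),"| top@96",onz(*d["top"],*a,96).round(1),"side@96",onz(*d["side"],*b,96).round(1))
E
```

```text
spR? [602.2 -91.4 105.4] 2.3 | top@96 [604.8 -93.1  96. ] side@96 [607.  -80.9  96. ]
spL [592.8  -1.2 105.3] 1.6 | top@96 [594.9  -1.6  96. ] side@96 [597.8  10.6  96. ]
knobtopcentre [682.6 -44.8 121.8] 2.0 | top@96 [690.5 -47.1  96. ] side@96 [701.8 -13.6  96. ]
FL [542.4  27.3  95.6] 1.4 | top@96 [541.7  27.6  96. ] side@96 [542.8  26.6  96. ]
FR [ 563.  -132.2   93.2] 3.6 | top@96 [ 564.4 -132.4   96. ] side@96 [ 559.6 -134.7   96. ]
BR [ 738.6 -108.8   95.4] 3.2 | top@96 [ 740.  -109.4   96. ] side@96 [ 736.2 -109.5   96. ]
BL [707.4  55.4  91.1] 24.6 | top@96 [718.   51.1  96. ] side@96 [690.   48.9  96. ]
tabtip top mid [493.1 -59.1  98.1] 1.0 | top@96 [493.6 -59.4  96. ] side@96 [493.5 -56.5  96. ]
ptr tip [620.9  88.7 165.7] 0.6 | top@96 [634.3  96.3  96. ] side@96 [672.9 197.2  96. ]
ptr root [713.5 101.7  98.9] 3.2 | top@96 [716.  101.5  96. ] side@96 [714.1 105.9  96. ]
```

View pics/z3.png

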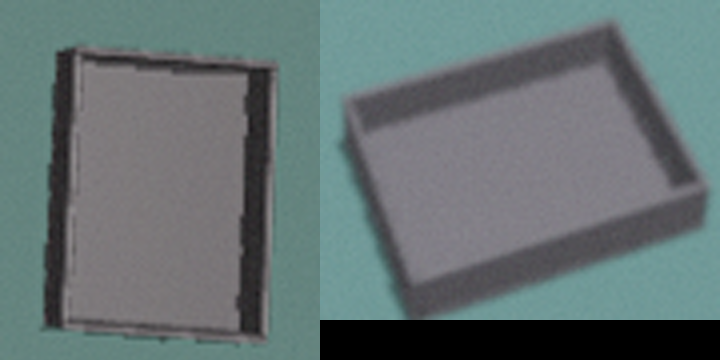

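View pics/z4.png

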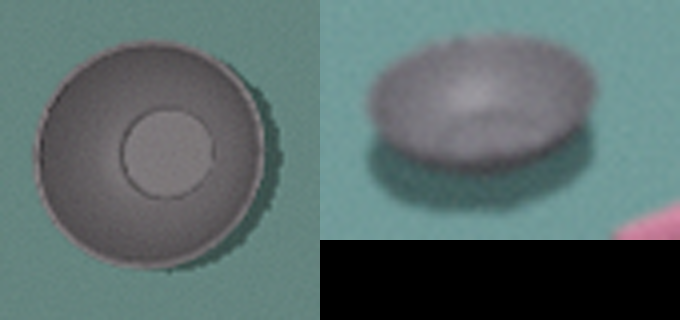

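The tray rim (top, centre about (458,244)) and the dish rim (centre about (163,244)) are clear in both views. Next I'll work out the places, headings and pointer angle.

```bash
python3 - <<'E'
from h import *
d={n:ld(n,"a")[1:] for n in("top","side")}
P=lambda a,b: tri(ray(*d["top"],*a),ray(*d["side"],*b))
t=lambda x,y:((x+.5)/4-.5+415,(y+.5)/4-.5+195)
s=lambda x,y:((x-320+.5)/4-.5+285,(y+.5)/4-.5+285)
C=[]
for nm,a,b in [("TL",t(76,48),s(615,20)),("TR",t(279,66),s(708,187)),("BR",t(267,341),s(410,285)),("BL",t(63,327),s(345,98))]:
    p,e=P(a,b); q=onz(*d["top"],*a,35);C.append(q); print(nm,p.round(1),e.round(1),q.round(1))
C=np.array(C);print("tray c",C.mean(0),"long",np.linalg.norm(C[0]-C[3]),np.linalg.norm(C[0]-C[1]),"yaw",np.degrees(np.arctan2(*(C[0]-C[3])[1::-1])))
t=lambda x,y:((x+.5)/4-.5+125,(y+.5)/4-.5+205)
s=lambda x,y:((x-320+.5)/6-.5+220,(y+.5)/6-.5+150)
for a,b,z in[(t(151,154),s(482,98),35),(t(167,153),s(490,133),4)]:
    p,e=P(a,b);print("dish",p.round(1),e.round(1),onz(*d["top"],*a,z).round(1))
# spacers
im,K,T=ld("top","a");hsv=cv2.cvtColor(im,cv2.COLOR_BGR2HSV)
for (n,z) in(("top",106),("side",106)):
    im,K,T=ld(n,"a");m=cv2.inRange(cv2.cvtColor(im,cv2.COLOR_BGR2HSV),(12,110,90),(30,255,255)); k,l,st,ce=cv2.connectedComponentsWithStats(m)
    for i in range(1,k):
        if st[i,4]<30: continue
        ys,xs=np.where(l==i); w=np.array([onz(K,T,x,y,z)[:2] for x,y in zip(xs,ys)]).astype(np.float32)
        ev=np.linalg.eigh(np.cov((w-w.mean(0)).T)); v=ev[1][:,1]; v=v*np.sign(v[0]); print(n,"spacer",w.mean(0),"rect",cv2.minAreaRect(w)[:2],"yaw",np.degrees(np.arctan2(v[1],v[0])))
from scipy.spatial.transform import Rotation as R
q=telemetry.observe()["ee_rot"];M=R.from_quat(np.r_[q[1:],q[0]]).as_matrix();print(M.round(3)); print(manip.tcp_to_grasp,[x for x in dir(manip) if x[0]!="_"])
E
```

```text
TL [ 543.4 -254.4   33.8] 1.0 [ 543.8 -254.2   35. ]
TR [ 532.4 -362.6   35.7] 1.0 [ 532.8 -363.1   35. ]
BR [ 386.4 -349.2   33.9] 3.7 [ 388.2 -349.4   35. ]
BL [ 396.8 -241.6   34.3] 1.2 [ 397.4 -241.5   35. ]
tray c [ 465.55899843 -302.0535366    35.        ] long 146.93315937370755 109.49006394519706 yaw -4.939064450545865
dish [473.8 315.3  33.6] 2.2 [474.9 314.5  35. ]
dish [474.7 314.2  12.8] 0.9 [475.1 317.1   4. ]
top spacer [603.1372  -91.82934] rect ((603.1743774414062, -91.94274139404297), (16.549877166748047, 51.18354797363281)) yaw -31.39989118849875
top spacer [593.5181     -1.4306921] rect ((594.0999755859375, -1.4426517486572266), (15.58791732788086, 49.05765914916992)) yaw -0.8909581513898531
side spacer [591.6428     -1.7859092] rect ((592.1217041015625, -1.8129024505615234), (24.233760833740234, 51.023681640625)) yaw 4.359144536799975
side spacer [600.80426 -91.85701] rect ((600.7569580078125, -91.70970153808594), (25.6693172454834, 44.58014678955078)) yaw -32.544631904017564
[[ 0.423 -0.001 -0.906]
 [ 0.906 -0.002  0.423]
 [-0.002 -1.     0.   ]]
18.700000000000003 ['MotionError', 'sign_off', 'tcp_to_grasp']
```

```bash
cat >> h.py <<'E'
from scipy.spatial.transform import Rotation as R
def goto(x,y,z,yaw=None):
    o=telemetry.observe();q=o["ee_rot"];M=R.from_quat(np.r_[q[1:],q[0]]).as_matrix()
    d=np.array([x,y,z])-o["tcp_pos"]; yw=np.degrees(np.arctan2(M[1,0],M[0,0]))
    print("t",round(o["time"],2),"tcp",o["tcp_pos"].round(1),"yaw",yw.round(2),"gap",round(o["finger_gap"],1),"F",o["contact_force"].round(1),"q",o["joint_positions"].round(2))
    print(" tool shift mm",(M.T@d).round(1),"turn rad",None if yaw is None else round(np.radians(yw-yaw),3))
E
```

jog_arm(
  commands="0 0 0 0.145; 0 0 0 0.145; 0 0 0 0.145; 0 0 0 0.145; 0 0 0 0.145; 0 0 0 0.145; 0 0 0 0.145; 0 0 0 0.145; 0 0 0 0",
  grip=1,
  grip_force=40,
)

```text
time: 1.0
tcp_pos: [240.2, 516.4, 192.7]
ee_rot: [-0.702, 0.711, -0.026, 0.02]
contact_force: [0.3, 0.4, 0.1]
finger_gap: 85.0
```

```bash
python3 -c "
from h import *
goto(593,-1.5,170,-0.9)"
```

```text
t 1.0 tcp [240.2 516.4 192.7] yaw -3.77 gap 85.0 F [0.3 0.4 0.1] q [ 0.98  0.21  1.55 -0.    1.39  1.05]
 tool shift mm [ 386.3   26.3 -493.3] turn rad -0.05
```

jog_arm(
  commands="0.027 -0.001 -0.035 -0.01; 0.027 -0.001 -0.035 -0.01; 0.027 -0.001 -0.035 -0.01; 0.027 -0.001 -0.035 -0.01; 0.027 -0.001 -0.035 -0.01; 0.027 -0.001 -0.035 0; 0.027 -0.001 -0.035 0; 0.027 -0.001 -0.035 0; 0.027 -0.001 -0.035 0; 0.027 -0.001 -0.035 0; 0.027 -0.001 -0.035 0; 0.027 -0.001 -0.035 0",
)

```text
time: 2.2
tcp_pos: [568.5, 83.8, 203.5]
ee_rot: [-0.703, 0.711, 0.01, -0.019]
contact_force: [0.0, 0.9, 0.4]
finger_gap: 85.5
```

```bash
python3 -c "
from h import *
goto(593,-1.5,170,-0.9)"
```

```text
t 2.2 tcp [568.5  83.8 203.5] yaw 2.36 gap 85.5 F [0.  0.9 0.4] q [ 0.    0.21  1.53 -0.01  1.41 -0.04]
 tool shift mm [ 21.4  34.2 -85.8] turn rad 0.057
```

jog_arm(
  commands="0.007 0.01 -0.028 0.02; 0.007 0.01 -0.028 0.02; 0.005 0.008 -0.022 0.015; 0.002 0.004 -0.006 0; 0 0 0 0",
)

```text
time: 2.7
tcp_pos: [594.7, -9.3, 169.9]
ee_rot: [-0.703, 0.711, -0.007, -0.001]
contact_force: [-0.5, -0.2, 0.7]
finger_gap: 85.5
```

```bash
python3 -c "
from h import *
goto(593,-1.5,98,-0.9)
cap('top','b');cap('side','b')
for n in('top','side'):
  im,K,T=ld(n,'b');c=im[80:260,240:420];cv2.imwrite('pics/b_%s_z.png'%n,cv2.resize(c,None,fx=3,fy=3))
"
```

```text
t 2.7 tcp [594.7  -9.3 169.9] yaw -0.48 gap 85.5 F [-0.5 -0.2  0.7] q [-0.15  0.28  1.51 -0.01  1.36 -0.14]
 tool shift mm [-0.9 71.8  8.6] turn rad 0.007
```

View pics/b_side_z.png

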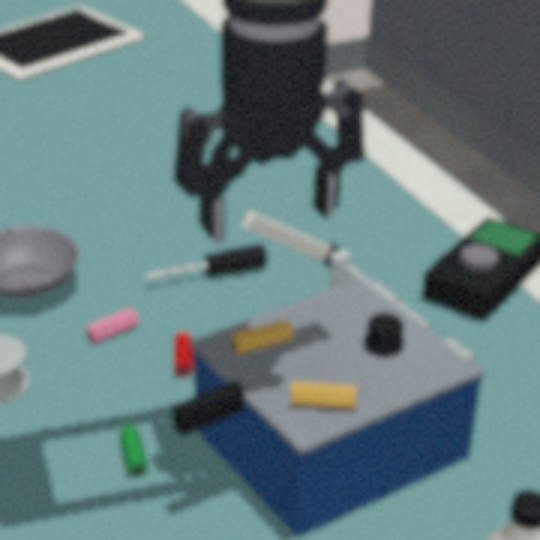

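The gripper hangs over spacer L with the jaws along its axis. The left fingertip is at about (313,158) in the side view. I'll work out its height.

```bash
python3 -c "
from h import *
im,K,T=ld('side','b')
for z in(165,170,176,183,190): print(z,proj(K,T,[551,-9,z]).round(1),proj(K,T,[637,-9,z]).round(1))
print('tips px',240+218/3,80+237/3,'|',240+326/3,80+215/3)
goto(593,-1.5,120)"
```

```text
165 [313.  177.5] [345.4 169.1]
170 [313.  175.7] [345.5 167.4]
176 [313.  173.6] [345.6 165.3]
183 [312.9 171.1] [345.7 162.8]
190 [312.9 168.5] [345.8 160.3]
tips px 312.6666666666667 159.0 | 348.6666666666667 151.66666666666669
t 2.8 tcp [594.9  -8.  170.7] yaw -0.43 gap 85.4 F [ 0.4  0.  -0.8] q [-0.15  0.28  1.51 -0.01  1.36 -0.14]
 tool shift mm [-1.4 50.7  7.2] turn rad None
```

jog_arm(
  commands="0 0.01 0.004 0; 0 0.015 0.003 0; 0 0.015 0.002 0; 0 0.008 0 0; 0 0 0 0",
)

```text
time: 3.3
tcp_pos: [593.6, 7.2, 119.7]
ee_rot: [-0.703, 0.711, -0.003, -0.004]
contact_force: [0.3, 0.0, -0.2]
finger_gap: 85.7
```

```bash
python3 -c "
from h import *
goto(593,-1.5,98,-0.9)"
```

```text
t 3.3 tcp [593.6   7.2 119.7] yaw 0.12 gap 85.7 F [ 0.3  0.  -0.2] q [-0.13  0.33  1.56 -0.01  1.26 -0.12]
 tool shift mm [-0.4 21.8 -8.5] turn rad 0.018
```

```bash
python3 -c "
from h import *
cap('top','c');cap('side','c')
goto(593,-1.5,98,-0.9)
A=[]
for n in('top','side'):
  im,K,T=ld(n,'c');c=im[80:260,240:420];A.append(cv2.resize(c,None,fx=2.2,fy=2.2))
  for z in (119,132): print(n,[proj(K,T,[x,7,z]).round(1) for x in(550,593,636)])
cv2.imwrite('pics/c_z.png',np.hstack(A))
"
```

```text
t 3.4 tcp [594.6   6.7 121.2] yaw 0.09 gap 85.0 F [ 0.6 -0.3  0.7] q [-0.13  0.33  1.56 -0.01  1.26 -0.12]
 tool shift mm [-1.5 23.3 -8. ] turn rad 0.017
top [array([311. , 201.5]), array([310.7, 179.1]), array([310.4, 156.9])]
top [array([311. , 200.9]), array([310.7, 178.1]), array([310.5, 155.5])]
side [array([310.2, 190. ]), array([326. , 185.7]), array([341.4, 181.6])]
side [array([310.1, 185.6]), array([326. , 181.4]), array([341.6, 177.3])]
```

View pics/c_z.png

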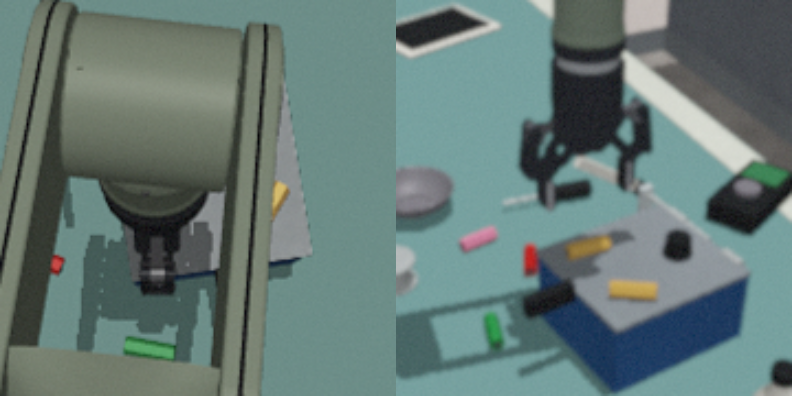

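jog_arm(
  commands="0 0.008 -0.004 0.01; 0 0.008 -0.003 0; 0 0.005 0 0; 0 0 0 0; 0 0 0 0",
)

```text
time: 3.9
tcp_pos: [596.1, -1.9, 100.4]
ee_rot: [-0.703, 0.711, -0.005, 0.002]
contact_force: [0.6, 0.7, 0.8]
finger_gap: 85.2
```

```bash
python3 -c "
from h import *
cap('side','d')
goto(593,-1.5,98,-0.9)
im,K,T=ld('side','d');c=im[120:260,270:410];cv2.imwrite('pics/d_z.png',cv2.resize(c,None,fx=4,fy=4,interpolation=cv2.INTER_CUBIC))
"
```

```text
t 3.95 tcp [596.   -1.9 100.4] yaw -0.58 gap 85.4 F [-0.4  0.2  0.4] q [-0.14  0.35  1.58 -0.01  1.22 -0.13]
 tool shift mm [-3.   2.4  0.4] turn rad 0.006
```

View pics/d_z.png

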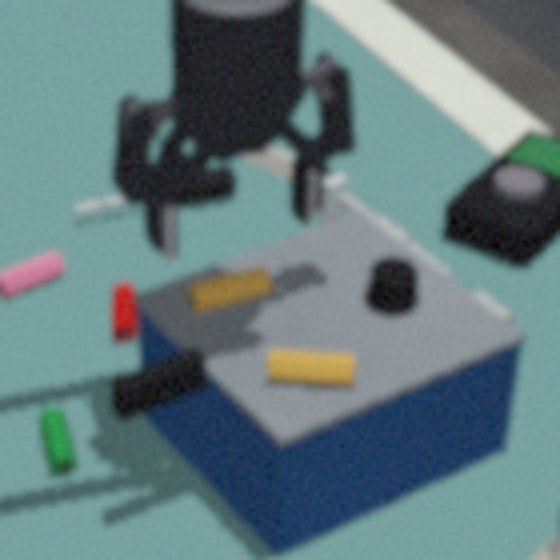

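The fingertips (about (312,183) in the side view) look well above the cover, though TCP z reads 100. I'll shut the fingers a little to see how far the tips swing before going lower.

jog_arm(
  commands="-0.003 -0.001 0 0; 0 -0.001 0 0; 0 -0.001 0 0; 0 -0.001 0 0; 0 -0.001 0 0",
  grip=0.7,
)

```text
time: 4.45
tcp_pos: [593.4, -1.8, 106.8]
ee_rot: [-0.703, 0.711, -0.004, 0.003]
contact_force: [0.1, -0.1, 0.4]
finger_gap: 59.4
```

```bash
python3 -c "
from h import *
cap('side','e')
goto(593,-1.5,98,-0.9)
im,K,T=ld('side','e');c=im[120:260,270:410];cv2.imwrite('pics/e_z.png',cv2.resize(c,None,fx=4,fy=4,interpolation=cv2.INTER_CUBIC))
for z in(100,110,120,130,140,150):print(z,proj(K,T,[565,-2,z]).round(1))
"
```

```text
t 4.5 tcp [593.6  -1.8 107.1] yaw -0.56 gap 59.6 F [-0.1  0.3 -0.3] q [-0.14  0.34  1.58 -0.01  1.22 -0.13]
 tool shift mm [-0.6  9.1  0.4] turn rad 0.006
100 [317.3 196.7]
110 [317.3 193.4]
120 [317.3 190.1]
130 [317.3 186.7]
140 [317.2 183.3]
150 [317.2 179.9]
```

View pics/e_z.png

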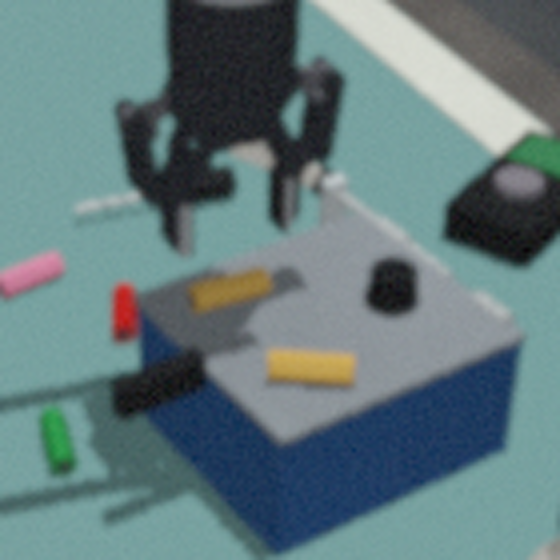

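jog_arm(
  commands="0 0.008 0 0; 0 0.008 0 0; 0 0.006 0 0; 0 0 0 0",
  grip=0.85,
)

```text
time: 4.9
tcp_pos: [593.3, -2.0, 82.8]
ee_rot: [-0.703, 0.711, -0.004, 0.003]
contact_force: [-0.8, -0.0, 0.6]
finger_gap: 72.5
```

```bash
python3 -c "
from h import *
cap('side','f')
goto(593,-1.5,98,-0.9)
im,K,T=ld('side','f');c=im[120:260,270:410];cv2.imwrite('pics/f_z.png',cv2.resize(c,None,fx=4,fy=4,interpolation=cv2.INTER_CUBIC))
"
```

```text
t 4.95 tcp [593.5  -2.   83.2] yaw -0.56 gap 72.7 F [-0.1 -0.1  0.8] q [-0.14  0.36  1.6  -0.01  1.18 -0.13]
 tool shift mm [ -0.5 -14.8   0.3] turn rad 0.006
```

View pics/f_z.png

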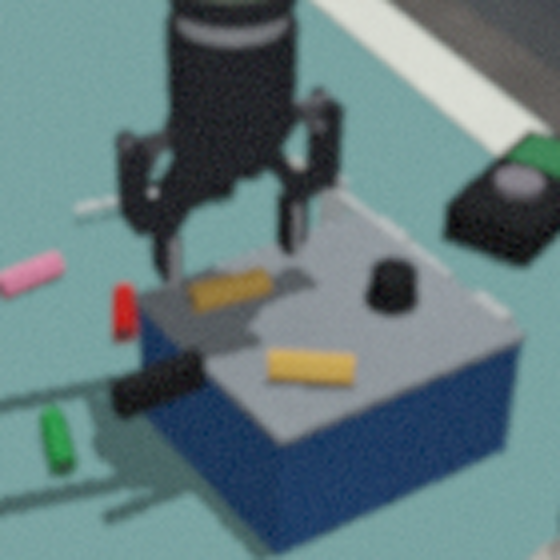

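jog_arm(
  commands="0 0.006 0 0; 0 0.006 0 0; 0 0.004 0 0; 0 0 0 0",
)

```text
time: 5.35
tcp_pos: [593.5, -2.2, 65.7]
ee_rot: [-0.703, 0.711, -0.004, 0.003]
contact_force: [-0.4, -0.3, -0.1]
finger_gap: 72.3
```

```bash
python3 -c "
from h import *
cap('side','g')
goto(593,-1.5,66,-0.9)
im,K,T=ld('side','g');c=im[120:260,270:410];cv2.imwrite('pics/g_z.png',cv2.resize(c,None,fx=4,fy=4,interpolation=cv2.INTER_CUBIC))
"
```

```text
t 5.4 tcp [593.7  -2.3  66. ] yaw -0.56 gap 72.4 F [ 0.5 -0.6 -0.3] q [-0.14  0.39  1.61 -0.01  1.15 -0.13]
 tool shift mm [-0.7 -0.   0.8] turn rad 0.006
```

View pics/g_z.png

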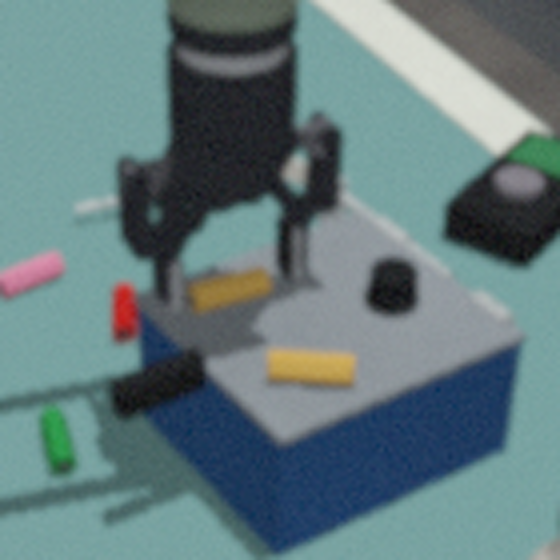

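Fingertips straddle the spacer ends close to the cover. I'll close now.

jog_arm(
  commands="0 0 0 0; 0 0 0 0; 0 0 0 0; 0 0 0 0; 0 0 0 0; 0 0 0 0",
  grip=0.4,
)

```text
time: 6.0
tcp_pos: [594.6, -2.4, 67.1]
ee_rot: [-0.703, 0.711, -0.003, 0.004]
contact_force: [0.2, -0.5, -0.3]
finger_gap: 48.7
```

```bash
python3 -c "
from h import *
cap('side','i')
goto(593,-1.5,66,-0.9)
im,K,T=ld('side','i');c=im[120:260,270:410];cv2.imwrite('pics/i_z.png',cv2.resize(c,None,fx=4,fy=4,interpolation=cv2.INTER_CUBIC))
"
```

```text
t 6.05 tcp [594.6  -2.3  67.1] yaw -0.56 gap 48.9 F [-0.1 -0.1  0.3] q [-0.14  0.38  1.61 -0.01  1.15 -0.13]
 tool shift mm [-1.6  1.1  0.8] turn rad 0.006
```

View pics/i_z.png

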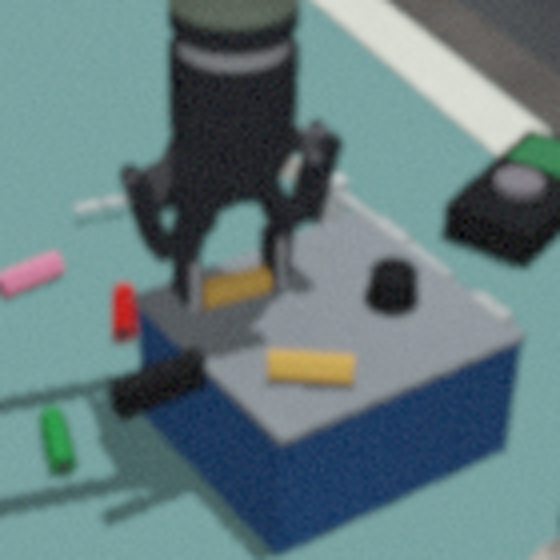

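Spacer gripped (gap 48.7). I'll lift and carry it to the tray.

jog_arm(
  commands="0 -0.02 0 0; 0 -0.035 0 0.02; 0 -0.035 0 0.02; -0.013 -0.01 -0.032 0.02; -0.016 0 -0.04 0; -0.016 0 -0.04 0; -0.016 0 -0.04 0; -0.016 0 -0.04 0; -0.016 0 -0.04 0; -0.012 0 -0.03 0; -0.008 0 -0.02 0; 0 0 0 0; 0 0 0 0",
)

```text
time: 7.35
tcp_pos: [457.8, -284.4, 174.9]
ee_rot: [-0.701, 0.712, -0.023, 0.026]
contact_force: [0.5, -0.1, -0.6]
finger_gap: 48.7
```

```bash
python3 -c "
from h import *
cap('side','j');cap('top','j')
goto(466,-327,0,-5)
"
```

```text
t 7.45 tcp [ 458.3 -283.7  174.9] yaw -3.87 gap 48.7 F [0.3 0.5 0.3] q [-0.71  0.15  1.67 -0.01  1.32 -0.64]
 tool shift mm [ 10.  175.5 -40. ] turn rad 0.02
```

View pics/j_side.png

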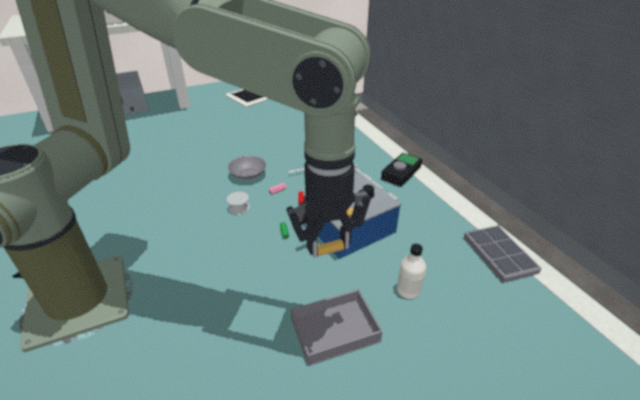

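Spacer held, at about (330,247) in the side view. I'll check its true position against the TCP.

```bash
python3 -c "
from h import *
for n in('side','top'):
  im,K,T=ld(n,'j'); m=cv2.inRange(cv2.cvtColor(im,cv2.COLOR_BGR2HSV),(12,100,60),(30,255,255)); k,l,s,ce=cv2.connectedComponentsWithStats(m)
  print(n,[(s[i].tolist(),ce[i].round(1)) for i in range(1,k) if s[i,4]>25])
  print([proj(K,T,[458,-284,z]).round(1) for z in (175,190,200,212)])
"
```

```text
side [([346, 208, 8, 8, 50], array([349.3, 211.6])), ([318, 239, 26, 16, 247], array([330.7, 246.8]))]
[array([329.1, 263.8]), array([329.2, 257.7]), array([329.2, 253.6]), array([329.3, 248.5])]
top [([352, 162, 19, 26, 228], array([361.2, 174.5])), ([480, 234, 11, 30, 315], array([484.8, 248.3]))]
[array([476.5, 248.6]), array([480. , 248.8]), array([482.5, 248.9]), array([485.6, 249.1])]
```

View pics/j_top.png

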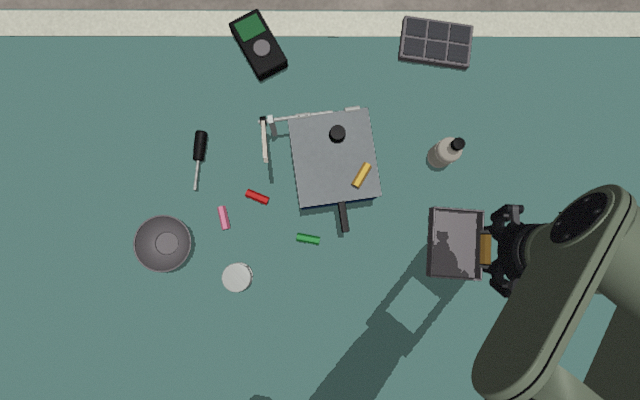

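jog_arm(
  commands="0.003 0 -0.015 0.02; 0.003 0.02 -0.015 0; 0.003 0.035 -0.01 0; 0 0.04 0 0; 0 0.04 0 0; 0 0.025 0 0; 0 0.01 0 0; 0 0 0 0; 0 0 0 0",
)

```text
time: 8.35
tcp_pos: [475.5, -331.9, 3.8]
ee_rot: [-0.698, 0.715, -0.024, 0.033]
contact_force: [0.8, 0.0, -1.0]
finger_gap: 48.9
```

```bash
python3 -c "
from h import *
goto(466,-327,-22,-5)
"
```

```text
t 8.35 tcp [ 475.5 -331.9    3.8] yaw -4.63 gap 48.9 F [ 0.8  0.  -1. ] q [-0.75  0.43  1.7  -0.01  0.99 -0.67]
 tool shift mm [-10.2  25.6   4.8] turn rad 0.007
```

jog_arm(
  commands="-0.005 0.003 0.004 0; -0.003 0.006 0.002 0; 0 0.007 0 0; 0 0.004 0 0; 0 0 0 0; 0 0 0 0",
)

```text
time: 8.95
tcp_pos: [471.5, -328.4, -12.1]
ee_rot: [-0.695, 0.718, -0.021, 0.036]
contact_force: [0.1, 0.3, -0.3]
finger_gap: 48.9
```

```bash
python3 -c "
from h import *
cap('side','k')
goto(466,-327,-22,-5)
im,K,T=ld('side','k');c=im[220:370,270:410];cv2.imwrite('pics/k_z.png',cv2.resize(c,None,fx=4,fy=4,interpolation=cv2.INTER_CUBIC))
"
```

```text
t 9.0 tcp [ 471.5 -328.4  -12.2] yaw -4.58 gap 49.1 F [ 0.3  0.6 -0.2] q [-0.75  0.44  1.72 -0.01  0.94 -0.67]
 tool shift mm [-5.8  9.7  1.2] turn rad 0.007
```

View pics/k_z.png

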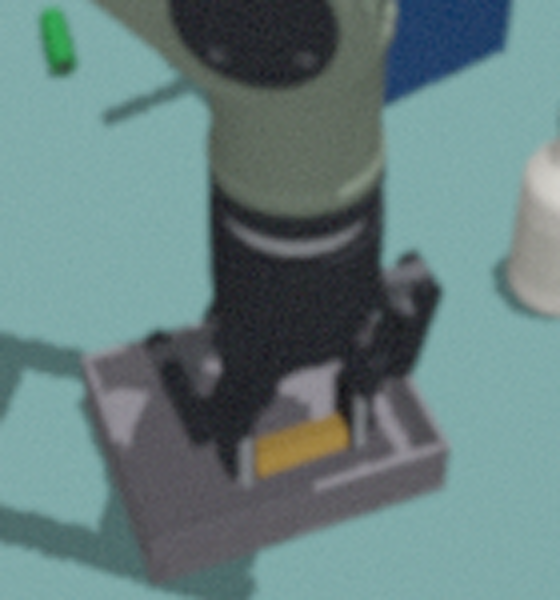

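jog_arm(
  commands="-0.003 0.004 0 0; -0.001 0.004 0 0; 0 0.002 0 0; 0 0 0 0",
)

```text
time: 9.4
tcp_pos: [467.5, -328.7, -22.9]
ee_rot: [-0.695, 0.718, -0.021, 0.036]
contact_force: [0.6, -0.4, -1.2]
finger_gap: 48.8
```

jog_arm(
  commands="0 0 0 0; 0 0 0 0; 0 0 0 0; 0 0 0 0; 0 0 0 0",
  grip=0.75,
)

```text
time: 9.9
tcp_pos: [468.1, -329.2, -22.4]
ee_rot: [-0.695, 0.718, -0.02, 0.037]
contact_force: [-0.1, -0.0, 0.1]
finger_gap: 64.2
```

```bash
python3 -c "
from h import *
cap('side','l')
goto(466,-327,-22,-5)
im,K,T=ld('side','l');c=im[220:370,270:410];cv2.imwrite('pics/l_z.png',cv2.resize(c,None,fx=4,fy=4,interpolation=cv2.INTER_CUBIC))
"
```

```text
t 9.95 tcp [ 468.1 -329.3  -22.4] yaw -4.59 gap 63.9 F [0.4 0.1 0. ] q [-0.76  0.46  1.73 -0.01  0.91 -0.67]
 tool shift mm [-2.3 -0.5  2.1] turn rad 0.007
```

View pics/l_z.png

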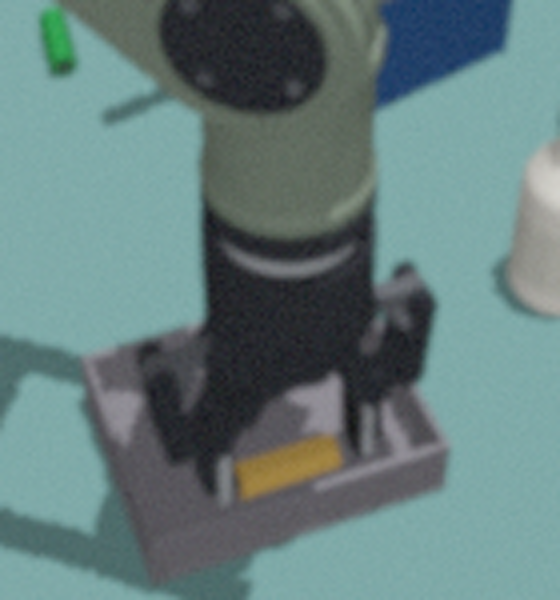

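Spacer 1 is released on the tray floor. Now spacer 2.

jog_arm(
  commands="0 -0.01 0 0; 0 -0.03 0 0; 0 -0.04 0 0; 0 -0.04 0 0; 0 -0.04 0 0.1; 0 -0.01 0 0.14; 0 0 0 0.14; 0 0 0 0.06; 0 0 0 0",
)

```text
time: 10.85
tcp_pos: [465.1, -323.8, 162.1]
ee_rot: [-0.671, 0.692, -0.175, 0.201]
contact_force: [-0.5, 0.2, 0.0]
finger_gap: 64.1
```

```bash
python3 -c "
from h import *
goto(602.5,-92,120,-31.5)
"
```

```text
t 10.85 tcp [ 465.1 -323.8  162.1] yaw -30.79 gap 64.1 F [-0.5  0.2  0. ] q [-0.75  0.19  1.64 -0.01  1.26 -0.21]
 tool shift mm [ -2.4  36.9 270.2] turn rad 0.012
```

jog_arm(
  commands="0 0 0.02 0.01; 0 0 0.04 0; 0 0 0.045 0; 0 0.005 0.045 0; 0 0.01 0.045 0; 0 0.01 0.035 0; 0 0.005 0.02 0; 0 0 0 0; 0 0 0 0",
  grip=0.85,
)

```text
time: 11.75
tcp_pos: [599.8, -105.0, 129.3]
ee_rot: [-0.67, 0.693, -0.174, 0.202]
contact_force: [-1.0, 0.4, 0.1]
finger_gap: 72.4
```

```bash
python3 -c "
from h import *
goto(602.5,-92,85,-31.5)
q=telemetry.observe()['ee_rot'];print(R.from_quat(np.r_[q[1:],q[0]]).as_matrix().round(3))
"
```

```text
t 11.75 tcp [ 599.8 -105.   129.3] yaw -30.79 gap 72.4 F [-1.   0.4  0.1] q [-0.3   0.32  1.56 -0.03  1.23  0.25]
 tool shift mm [-6.5 43.8 13.5] turn rad 0.012
[[ 0.858  0.029  0.513]
 [-0.511 -0.042  0.858]
 [ 0.047 -0.999 -0.021]]
```

```bash
cat >> h.py <<'E'
def gp(x,y,z,yaw=None,off=37):
    "goto so that the point off mm behind the TCP comes to x y z"
    q=telemetry.observe()["ee_rot"];M=R.from_quat(np.r_[q[1:],q[0]]).as_matrix()
    goto(*(np.array([x,y,z])+off*M[:,1]),yaw); print(" approach",M[:,1].round(3))
E
python3 -c "
from h import *
gp(602.5,-92,122,-31.5)
"
```

```text
t 11.75 tcp [ 599.8 -105.   129.3] yaw -30.79 gap 72.4 F [-1.   0.4  0.1] q [-0.3   0.32  1.56 -0.03  1.23  0.25]
 tool shift mm [-4.7 43.8 12.7] turn rad 0.012
 approach [ 0.029 -0.042 -0.999]
```

jog_arm(
  commands="-0.002 0.005 0.005 0.01; -0.002 0.01 0.005 0; 0 0.015 0.002 0; 0 0.01 0 0; 0 0.003 0 0; 0 0 0 0",
)

```text
time: 12.35
tcp_pos: [601.9, -97.9, 82.1]
ee_rot: [-0.668, 0.692, -0.18, 0.207]
contact_force: [-0.3, 0.4, 0.7]
finger_gap: 72.6
```

```bash
python3 -c "
from h import *
gp(602.5,-92,104,-31.5)
"
```

```text
t 12.35 tcp [601.9 -97.9  82.1] yaw -31.67 gap 72.6 F [-0.3  0.4  0.7] q [-0.28  0.37  1.59 -0.04  1.14  0.28]
 tool shift mm [-1.6 14.9  4.9] turn rad -0.003
 approach [ 0.027 -0.043 -0.999]
```

jog_arm(
  commands="-0.001 0.004 0.003 0; 0 0.005 0.002 0; 0 0.004 0 0; 0 0.001 0 0; 0 0 0 0",
)

```text
time: 12.85
tcp_pos: [604.9, -93.9, 67.3]
ee_rot: [-0.668, 0.692, -0.179, 0.207]
contact_force: [0.9, -0.4, -0.7]
finger_gap: 72.4
```

```bash
python3 -c "
from h import *
gp(602.5,-92,104,-31.5)
cap('side','m');im,K,T=ld('side','m');c=im[130:270,280:420];cv2.imwrite('pics/m_z.png',cv2.resize(c,None,fx=4,fy=4,interpolation=cv2.INTER_CUBIC))
"
```

```text
t 12.85 tcp [604.9 -93.9  67.3] yaw -31.69 gap 72.4 F [ 0.9 -0.4 -0.7] q [-0.28  0.4   1.59 -0.04  1.11  0.29]
 tool shift mm [-1.3  0.2 -0.5] turn rad -0.003
 approach [ 0.029 -0.043 -0.999]
```

View pics/m_z.png

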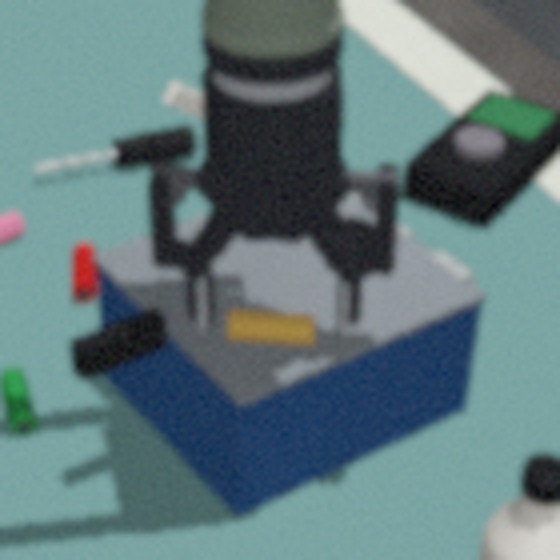

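jog_arm(
  commands="0 0 0 0; 0 0 0 0; 0 0 0 0; 0 0 0 0; 0 0 0 0; 0 0 0 0",
  grip=0.4,
)

```text
time: 13.5
tcp_pos: [605.3, -94.0, 68.4]
ee_rot: [-0.668, 0.692, -0.179, 0.208]
contact_force: [0.7, -0.1, -1.2]
finger_gap: 48.5
```

```bash
python3 -c "
from h import *
gp(602.5,-92,104,-31.5)
cap('side','n');im,K,T=ld('side','n');c=im[130:270,280:420];cv2.imwrite('pics/n_z.png',cv2.resize(c,None,fx=4,fy=4,interpolation=cv2.INTER_CUBIC))
"
```

```text
t 13.5 tcp [605.3 -94.   68.4] yaw -31.7 gap 48.5 F [ 0.7 -0.1 -1.2] q [-0.28  0.39  1.59 -0.04  1.11  0.29]
 tool shift mm [-1.7  1.3 -0.5] turn rad -0.003
 approach [ 0.03  -0.044 -0.999]
```

View pics/n_z.png

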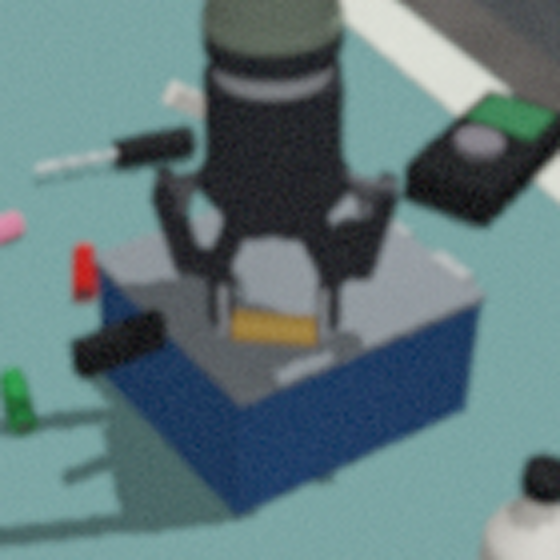

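jog_arm(
  commands="0 -0.01 0 0; 0 -0.03 0 0; 0 -0.035 0 -0.1; 0 -0.02 0 -0.14; 0 -0.005 0 -0.14; 0 0 0 -0.06; 0 0 0 0",
)

```text
time: 14.25
tcp_pos: [602.4, -89.4, 176.2]
ee_rot: [-0.691, 0.721, -0.022, 0.046]
contact_force: [0.3, -0.1, -1.0]
finger_gap: 48.7
```

```bash
python3 -c "
from h import *
gp(467,-280,185,-5)
"
```

```text
t 14.25 tcp [602.4 -89.4 176.2] yaw -5.47 gap 48.7 F [ 0.3 -0.1 -1. ] q [-0.27  0.27  1.51 -0.04  1.31 -0.17]
 tool shift mm [-116.2   32.4 -203. ] turn rad -0.008
 approach [ 0.032 -0.044 -0.999]
```

jog_arm(
  commands="-0.01 0 -0.02 0; -0.02 0 -0.035 0; -0.022 0 -0.038 0; -0.022 0 -0.038 0; -0.02 0 -0.034 0; -0.012 0.005 -0.02 0; -0.004 0.01 -0.008 0; 0 0.01 0 0; 0 0 0 0",
)

```text
time: 15.15
tcp_pos: [471.6, -275.7, 155.6]
ee_rot: [-0.691, 0.721, -0.024, 0.05]
contact_force: [0.0, 0.1, -0.9]
finger_gap: 48.5
```

```bash
python3 -c "
from h import *
gp(467,-280,15,-5)
"
```

```text
t 15.15 tcp [ 471.6 -275.7  155.6] yaw -5.97 gap 48.5 F [ 0.   0.1 -0.9] q [-0.68  0.15  1.71 -0.01  1.23 -0.57]
 tool shift mm [ -9.7 177.4   0.9] turn rad -0.017
 approach [ 0.035 -0.044 -0.998]
```

jog_arm(
  commands="-0.003 0.015 0 0; -0.002 0.03 0 0; -0.002 0.035 0 0; 0 0.035 0 0; 0 0.02 0 0; 0 0.01 0 0; 0 0 0 0; 0 0 0 0",
)

```text
time: 15.95
tcp_pos: [479.1, -273.0, 6.4]
ee_rot: [-0.692, 0.72, -0.018, 0.048]
contact_force: [0.0, -1.3, -0.5]
finger_gap: 48.6
```

```bash
python3 -c "
from h import *
gp(467,-280,15,-5)
"
```

```text
t 15.95 tcp [ 479.1 -273.     6.4] yaw -5.28 gap 48.6 F [ 0.  -1.3 -0.5] q [-0.67  0.36  1.8  -0.01  0.92 -0.57]
 tool shift mm [-11.   28.2  -8.5] turn rad -0.005
 approach [ 0.04  -0.042 -0.998]
```

jog_arm(
  commands="-0.005 0.003 -0.003 0; -0.004 0.006 -0.002 0; -0.003 0.008 0 0; 0 0.006 0 0; 0 0.004 0 0; 0 0.001 0 0; 0 0 0 0",
)

```text
time: 16.65
tcp_pos: [470.0, -280.9, -19.8]
ee_rot: [-0.69, 0.722, -0.016, 0.05]
contact_force: [0.3, 0.8, -1.1]
finger_gap: 49.0
```

```bash
python3 -c "
from h import *
gp(467,-280,15,-5)
cap('side','o');im,K,T=ld('side','o');c=im[220:370,270:410];cv2.imwrite('pics/o_z.png',cv2.resize(c,None,fx=4,fy=4,interpolation=cv2.INTER_CUBIC))
"
```

```text
t 16.65 tcp [ 470.  -280.9  -19.8] yaw -5.29 gap 49.0 F [ 0.3  0.8 -1.1] q [-0.69  0.4   1.82 -0.01  0.86 -0.59]
 tool shift mm [-1.3  2.1 -0.8] turn rad -0.005
 approach [ 0.047 -0.048 -0.998]
```

View pics/o_z.png

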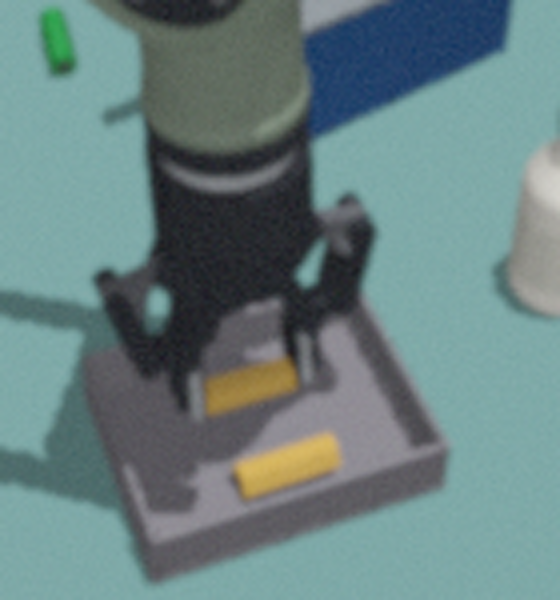

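jog_arm(
  commands="0 0.001 0 0; 0 0.001 0 0; 0 0 0 0; 0 0 0 0; 0 0 0 0; 0 0 0 0",
  grip=0.75,
)

```text
time: 17.3
tcp_pos: [471.5, -281.9, -20.6]
ee_rot: [-0.689, 0.723, -0.015, 0.051]
contact_force: [0.0, -0.8, 0.1]
finger_gap: 64.2
```

jog_arm(
  commands="0 -0.01 0 0; 0 -0.03 0 0; 0 -0.04 0 0; 0 -0.04 0 -0.14; 0 -0.04 0 -0.14; 0 -0.01 0 -0.14; 0 0 0 -0.14; 0 0 0 -0.14; 0 0 0 -0.14; 0 0 0 -0.14; 0 0 0 -0.14; 0 0 0 -0.14; 0 0 0 0",
)

```text
time: 18.6
tcp_pos: [463.5, -273.5, 167.6]
ee_rot: [-0.551, 0.608, 0.41, -0.399]
contact_force: [-0.6, 0.2, 0.5]
finger_gap: 63.7
```

```bash
python3 -c "
from h import *
gp(682,-45,160,97.5)
cap('side','p');im,K,T=ld('side','p');c=im[150:370,270:430];cv2.imwrite('pics/p_z.png',cv2.resize(c,None,fx=2.7,fy=2.7,interpolation=cv2.INTER_CUBIC))
"
```

```text
t 18.6 tcp [ 463.5 -273.5  167.6] yaw 69.76 gap 63.7 F [-0.6  0.2  0.5] q [-0.69  0.1   1.73 -0.01  1.22 -1.91]
 tool shift mm [ 290.1   44.4 -125.7] turn rad -0.484
 approach [ 0.058 -0.057 -0.997]
```

View pics/p_z.png

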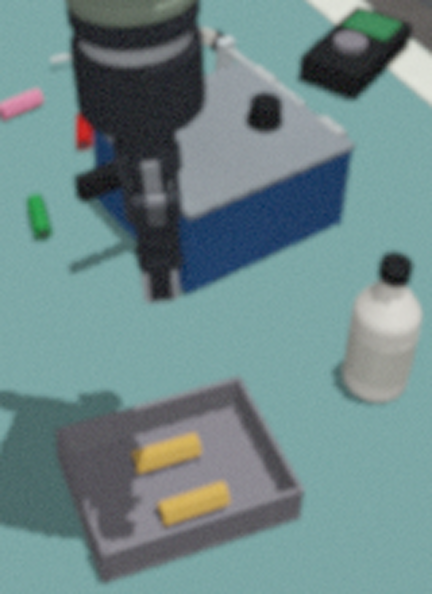

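Both spacers are in the tray (side view, at (332,318) and (342,336)). Now the knob.

jog_arm(
  commands="0 0 0 -0.13; 0 0 0 -0.13; 0 0 0 -0.11; 0 0 0 -0.08; 0 0 0 0",
)

```text
time: 19.15
tcp_pos: [463.4, -273.3, 169.5]
ee_rot: [0.445, -0.504, -0.522, 0.524]
contact_force: [-0.1, 0.1, 0.0]
finger_gap: 63.7
```

```bash
python3 -c "
from h import *
gp(682,-45,180,97.5)
"
```

```text
t 19.15 tcp [ 463.4 -273.3  169.5] yaw 95.5 gap 63.7 F [-0.1  0.1  0. ] q [-0.69  0.1   1.73 -0.01  1.23 -2.36]
 tool shift mm [ 205.2   26.4 -240.4] turn rad -0.035
 approach [ 0.06  -0.058 -0.997]
```

jog_arm(
  commands="0.015 0 -0.018 -0.01; 0.028 0 -0.032 0; 0.033 0 -0.038 0; 0.033 0 -0.038 0; 0.033 0 -0.038 0; 0.028 0.002 -0.033 0; 0.018 0.002 -0.02 0; 0.006 0 -0.008 0; 0 0 0 0; 0 0 0 0",
  grip=0.8,
)

```text
time: 20.15
tcp_pos: [675.4, -55.4, 166.5]
ee_rot: [0.452, -0.513, -0.515, 0.517]
contact_force: [-0.5, 0.4, -0.6]
finger_gap: 68.3
```

```bash
python3 -c "
from h import *
gp(682,-45,140,97.5)
"
```

```text
t 20.15 tcp [675.4 -55.4 166.5] yaw 93.76 gap 68.3 F [-0.5  0.4 -0.6] q [-0.18  0.4   1.37 -0.05  1.3  -1.81]
 tool shift mm [11.6 63.1 -5.8] turn rad -0.065
 approach [ 0.061 -0.061 -0.996]
```

jog_arm(
  commands="0.004 0.01 -0.003 -0.03; 0.003 0.02 -0.003 -0.03; 0.002 0.02 0 0; 0 0.015 0 0; 0 0.002 0 0; 0 0 0 0",
)

```text
time: 20.75
tcp_pos: [681.4, -57.2, 96.8]
ee_rot: [0.438, -0.499, -0.526, 0.532]
contact_force: [-0.4, -0.4, 0.9]
finger_gap: 68.2
```

```bash
python3 -c "
from h import *
gp(682,-45,104,97.5)
cap('side','q');im,K,T=ld('side','q');c=im[120:260,290:430];cv2.imwrite('pics/q_z.png',cv2.resize(c,None,fx=4,fy=4,interpolation=cv2.INTER_CUBIC))
"
```

```text
t 20.75 tcp [681.4 -57.2  96.8] yaw 96.9 gap 68.2 F [-0.4 -0.4  0.9] q [-0.18  0.48  1.41 -0.06  1.19 -1.86]
 tool shift mm [11.5 29.1 -2.5] turn rad -0.01
 approach [ 0.059 -0.063 -0.996]
```

View pics/q_z.png

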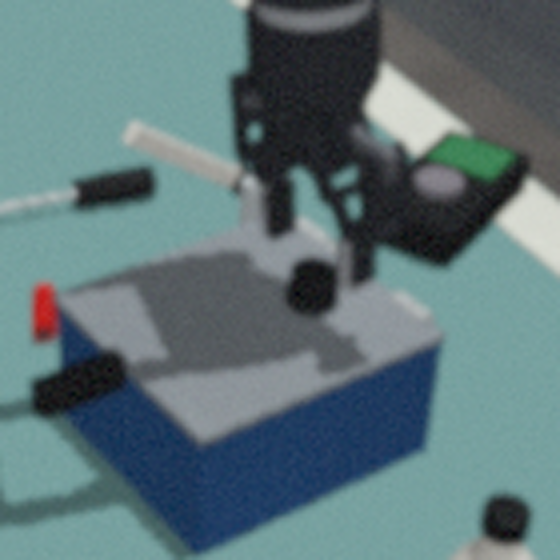

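jog_arm(
  commands="0.006 0 -0.001 -0.01; 0.004 0.003 -0.001 0; 0.001 0.006 0 0; 0 0.004 0 0; 0 0 0 0",
)

```text
time: 21.3
tcp_pos: [685.2, -46.1, 86.0]
ee_rot: [0.433, -0.497, -0.53, 0.534]
contact_force: [-0.2, -0.1, -0.1]
finger_gap: 68.0
```

```bash
python3 -c "
from h import *
gp(682,-45,104,97.5)
"
```

```text
t 21.3 tcp [685.2 -46.1  86. ] yaw 97.54 gap 68.0 F [-0.2 -0.1 -0.1] q [-0.17  0.49  1.41 -0.06  1.16 -1.85]
 tool shift mm [ 0.2 18.8  2. ] turn rad 0.001
 approach [ 0.065 -0.064 -0.996]
```

jog_arm(
  commands="0 0.005 0.001 0; 0 0.006 0.001 0; 0 0.005 0 0; 0 0.002 0 0; 0 0 0 0",
)

```text
time: 21.8
tcp_pos: [684.0, -47.8, 65.9]
ee_rot: [0.433, -0.497, -0.53, 0.534]
contact_force: [0.7, 1.0, 0.2]
finger_gap: 68.1
```

```bash
python3 -c "
from h import *
gp(682,-45,104,97.5)
cap('side','r');im,K,T=ld('side','r');c=im[120:260,290:430];cv2.imwrite('pics/r_z.png',cv2.resize(c,None,fx=4,fy=4,interpolation=cv2.INTER_CUBIC))
"
```

```text
t 21.8 tcp [684.  -47.8  65.9] yaw 97.53 gap 68.1 F [0.7 1.  0.2] q [-0.17  0.51  1.42 -0.06  1.13 -1.85]
 tool shift mm [ 0.3 -1.3 -0.5] turn rad 0.001
 approach [ 0.065 -0.064 -0.996]
```

View pics/r_z.png

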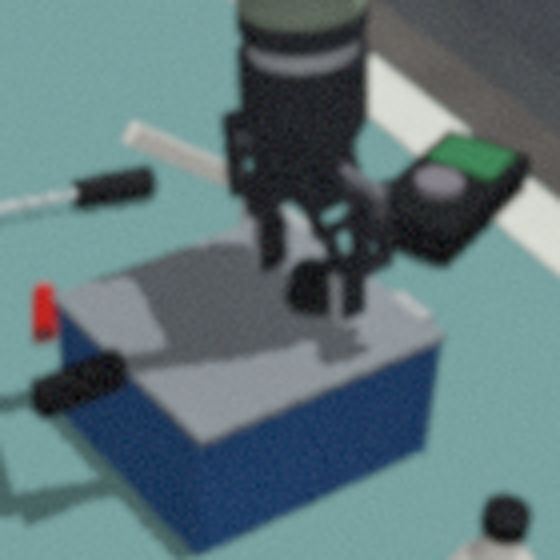

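jog_arm(
  commands="0 -0.002 0 0; 0 0 0 0; 0 0 0 0; 0 0 0 0",
  grip=0.5,
)

```text
time: 22.25
tcp_pos: [684.7, -47.8, 69.1]
ee_rot: [0.432, -0.498, -0.53, 0.533]
contact_force: [-0.4, -0.1, 0.1]
finger_gap: 42.8
```

jog_arm(
  commands="0 0 0 0; 0 0 0 0; 0 0 0 0; 0 0 0 0",
  grip=0.25,
)

```text
time: 22.65
tcp_pos: [685.1, -48.0, 69.9]
ee_rot: [0.432, -0.498, -0.53, 0.533]
contact_force: [-0.1, 0.1, 0.7]
finger_gap: 30.2
```

```bash
python3 -c "
from h import *
gp(682,-45,104,97.5)
cap('side','s');im,K,T=ld('side','s');c=im[120:260,290:430];cv2.imwrite('pics/s_z.png',cv2.resize(c,None,fx=4,fy=4,interpolation=cv2.INTER_CUBIC))
"
```

```text
t 22.65 tcp [685.1 -48.   69.9] yaw 97.51 gap 30.2 F [-0.1  0.1  0.7] q [-0.17  0.51  1.42 -0.06  1.13 -1.85]
 tool shift mm [0.9 2.7 0.7] turn rad 0.0
 approach [ 0.068 -0.065 -0.996]
```

View pics/s_z.png

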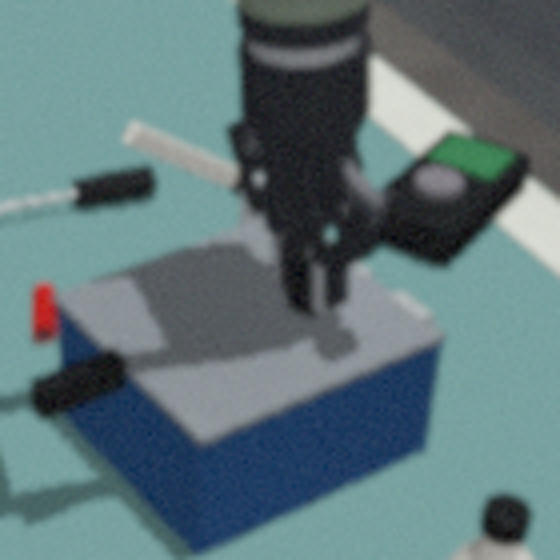

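jog_arm(
  commands="0 -0.005 0 0; 0 -0.01 0 0; 0 -0.02 0 0; 0 -0.03 0 0; 0 -0.03 0 0; 0 -0.01 0 0; 0 0 0 0",
)

```text
time: 23.4
tcp_pos: [676.8, -40.5, 179.5]
ee_rot: [0.433, -0.497, -0.53, 0.534]
contact_force: [0.7, -0.2, -1.2]
finger_gap: 30.3
```

```bash
python3 -c "
from h import *
gp(475,315.5,180,97.5)
cap('side','t');im,K,T=ld('side','t');c=im[80:260,250:430];cv2.imwrite('pics/t_z.png',cv2.resize(c,None,fx=3,fy=3,interpolation=cv2.INTER_CUBIC))
"
```

```text
t 23.4 tcp [676.8 -40.5 179.5] yaw 97.53 gap 30.3 F [ 0.7 -0.2 -1.2] q [-0.16  0.39  1.35 -0.05  1.32 -1.85]
 tool shift mm [378.3   0.5 151.6] turn rad 0.001
 approach [ 0.065 -0.064 -0.996]
```

View pics/t_z.png

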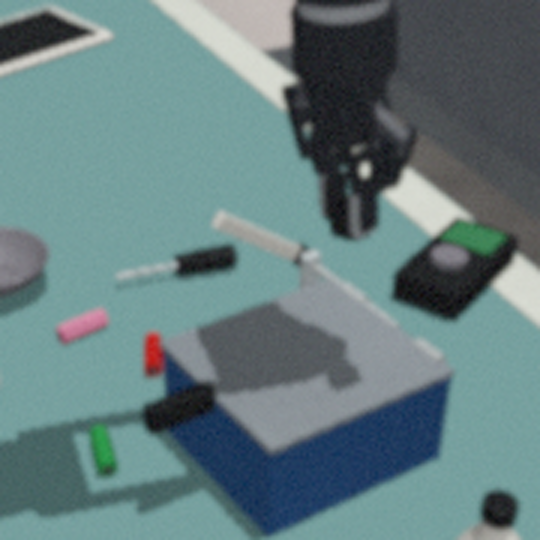

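The knob is lifted and the cover is clear. I'll carry it to the dish.

jog_arm(
  commands="0.018 0 0.008 0; 0.036 0 0.014 0; 0.042 0 0.017 0; 0.042 0 0.017 0; 0.042 0 0.017 0; 0.042 0 0.017 0; 0.042 0 0.017 0; 0.036 0 0.014 0; 0.024 0 0.01 0; 0.01 0 0.004 0; 0 0 0 0",
)

```text
time: 24.55
tcp_pos: [471.4, 284.3, 124.9]
ee_rot: [0.442, -0.488, -0.52, 0.544]
contact_force: [0.1, 0.1, -0.2]
finger_gap: 30.2
```

```bash
python3 -c "
from h import *
gp(475,315.5,50,97.5)
"
```

```text
t 24.55 tcp [471.4 284.3 124.9] yaw 97.65 gap 30.2 F [ 0.1  0.1 -0.2] q [ 0.43  0.24  1.67 -0.08  1.24 -1.25]
 tool shift mm [ 35.8 109.6  -6.4] turn rad 0.003
 approach [ 0.027 -0.069 -0.997]
```

jog_arm(
  commands="0.012 0 -0.002 0; 0.014 0.015 -0.002 0; 0.008 0.03 -0.002 0; 0.002 0.03 0 0; 0 0.02 0 0; 0 0.01 0 0; 0 0 0 0",
)

```text
time: 25.25
tcp_pos: [483.1, 311.8, 14.3]
ee_rot: [0.444, -0.492, -0.519, 0.54]
contact_force: [-0.6, -0.2, 0.4]
finger_gap: 30.3
```

```bash
python3 -c "
from h import *
gp(475,315.5,24,97.5)
cap('side','u');im,K,T=ld('side','u');c=im[80:240,180:340];cv2.imwrite('pics/u_z.png',cv2.resize(c,None,fx=3.5,fy=3.5,interpolation=cv2.INTER_CUBIC))
"
```

```text
t 25.25 tcp [483.1 311.8  14.3] yaw 97.01 gap 30.3 F [-0.6 -0.2  0.4] q [ 0.47  0.43  1.67 -0.09  1.04 -1.18]
 tool shift mm [ 3.9 26.8  7.3] turn rad -0.009
 approach [ 0.032 -0.068 -0.997]
```

View pics/u_z.png

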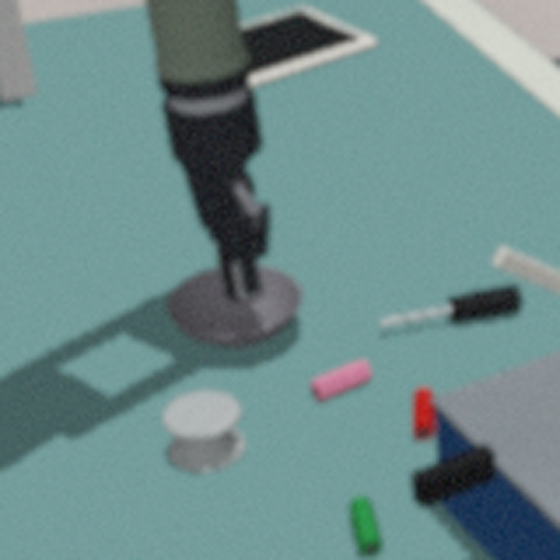

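jog_arm(
  commands="0.002 0.006 0.004 0; 0.002 0.008 0.003 0; 0 0.007 0 0; 0 0.004 0 0; 0 0.001 0 0; 0 0 0 0",
)

```text
time: 25.9
tcp_pos: [480.3, 315.1, -9.0]
ee_rot: [0.443, -0.494, -0.522, 0.537]
contact_force: [-0.0, 0.8, 0.3]
finger_gap: 30.2
```

```bash
python3 -c "
from h import *
gp(475,315.5,22,97.5)
"
```

```text
t 25.9 tcp [480.3 315.1  -9. ] yaw 96.93 gap 30.2 F [-0.   0.8  0.3] q [ 0.48  0.46  1.69 -0.09  0.98 -1.17]
 tool shift mm [-1.1  5.8  4.2] turn rad -0.01
 approach [ 0.04  -0.064 -0.997]
```

jog_arm(
  commands="0 0.004 0.002 0; 0 0.003 0 0; 0 0.001 0 0; 0 0 0 0",
)

```text
time: 26.3
tcp_pos: [478.9, 314.6, -17.2]
ee_rot: [0.442, -0.494, -0.522, 0.536]
contact_force: [0.9, -0.5, 0.5]
finger_gap: 29.9
```

jog_arm(
  commands="0 0 0 0; 0 0 0 0; 0 0 0 0; 0 0 0 0",
  grip=0.5,
)

```text
time: 26.7
tcp_pos: [479.6, 314.8, -16.7]
ee_rot: [0.442, -0.494, -0.522, 0.536]
contact_force: [-0.7, 1.0, 0.6]
finger_gap: 42.8
```

jog_arm(
  commands="0 -0.008 0 0; 0 -0.02 0 0; 0 -0.03 0 0; 0 -0.04 0 0; 0 -0.04 0 0; 0 -0.02 0 0; 0 0 0 0",
)

```text
time: 27.4
tcp_pos: [472.0, 325.0, 149.0]
ee_rot: [0.443, -0.494, -0.522, 0.536]
contact_force: [0.5, 0.2, 0.0]
finger_gap: 43.0
```

```bash
python3 -c "
from h import *
gp(512,-58,150,97.5)
cap('side','v');im,K,T=ld('side','v');c=im[80:240,180:340];cv2.imwrite('pics/v_z.png',cv2.resize(c,None,fx=3.5,fy=3.5,interpolation=cv2.INTER_CUBIC))
"
```

```text
t 27.4 tcp [472. 325. 149.] yaw 96.91 gap 43.0 F [0.5 0.2 0. ] q [ 0.5   0.25  1.6  -0.08  1.29 -1.17]
 tool shift mm [-384.3   61.8    7.2] turn rad -0.01
 approach [ 0.041 -0.063 -0.997]
```

View pics/v_z.png

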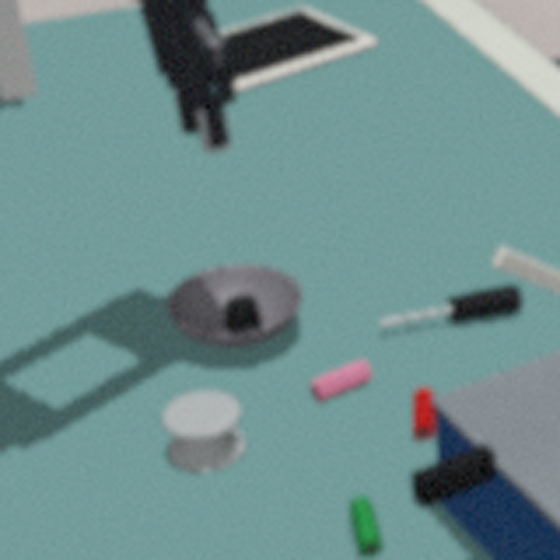

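The knob is in the dish (side view, about (248,169)). Now a sharper look at the pointer, with the box unobstructed.

```bash
python3 -c "
from h import *
cap('top','w');cap('side','w')
A=[]
for n,(x,y),tg in(('side',(305,140),'a'),('side',(305,140),'w')):
  im,K,T=ld(n,tg);A.append(cv2.resize(im[y:y+50,x:x+60],None,fx=6.6,fy=6.6,interpolation=cv2.INTER_CUBIC))
B=[]
for n,(x,y),tg in(('top',(250,110),'a'),('top',(250,110),'w')):
  im,K,T=ld(n,tg);B.append(cv2.resize(im[y:y+40,x:x+60],None,fx=6.6,fy=6.6,interpolation=cv2.INTER_CUBIC))
cv2.imwrite('pics/w_z.png',np.vstack([np.hstack(A),np.hstack(B)]))
print(np.vstack([np.hstack(A),np.hstack(B)]).shape)
"
```

```text
(594, 792, 3)
```

View pics/w_z.png

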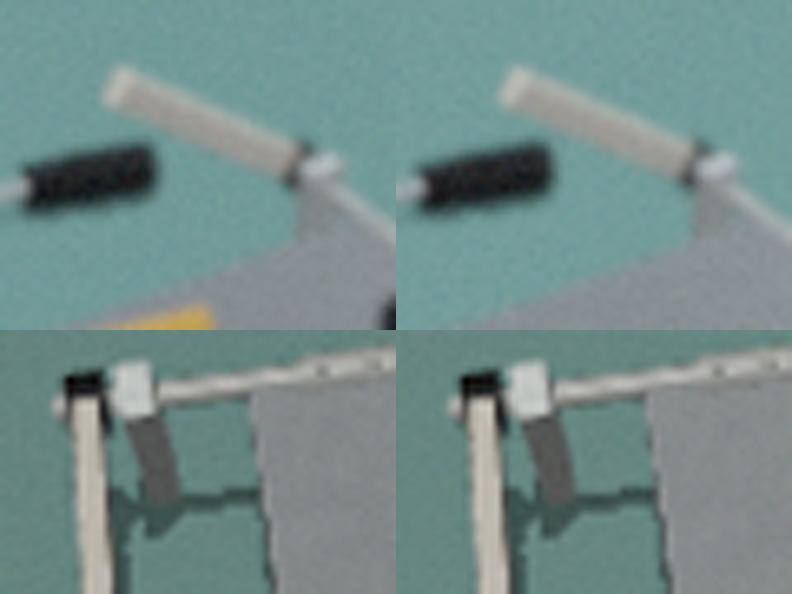

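View pics/w_top.png

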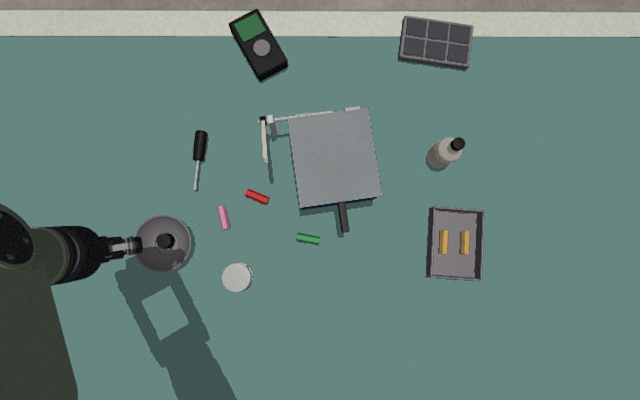

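```bash
cat > ptr.py <<'E'
from h import *
yaw=np.radians(7.4); ex=np.array([np.cos(yaw),np.sin(yaw),0]); ey=np.array([-np.sin(yaw),np.cos(yaw),0]); H=np.array([733.5,-29,93.])
def inplane(K,T,uv,yl):
    out=[]
    for u,v in uv:
        o,d=ray(K,T,u,v); s=(yl-(o-H)@ey)/(d@ey); p=o+d*s-H; out.append([-p@ex,p[2]])
    return np.array(out)
def pang(tag):
    im,K,T=ld("side",tag); m=cv2.inRange(cv2.cvtColor(im,cv2.COLOR_BGR2HSV),(0,0,120),(35,70,255)); m[:,:315]=0;m[:,356:]=0;m[:145]=0;m[175:]=0
    k,l,s,c=cv2.connectedComponentsWithStats(m); i=1+np.argmax(s[1:,4]); ys,xs=np.where(l==i)
    P=inplane(K,T,np.c_[xs,ys],125); r=np.hypot(*P.T); P=P[(r>30)&(r<100)]; r0=r.max()
    c=P.mean(0); v=np.linalg.svd(P-c)[2][0]; v*=np.sign(v[0]); 
    return len(xs),"maxr",r0.round(1),"dir",np.arctan2(v[1],v[0]).round(4),"cent ang",np.arctan2(c[1],c[0]).round(4),"perp off",(v[0]*c[1]-v[1]*c[0]).round(1)
if __name__=="__main__":
    for t in "aw": print(pang(t))
E
python3 ptr.py; python3 -c "
from h import *
im,K,T=ld('side','w');print(cv2.cvtColor(im,cv2.COLOR_BGR2HSV)[155:165:2,330:340:3].tolist())"
```

```text
(73, 'maxr', np.float64(125.0), 'dir', np.float64(0.6422), 'cent ang', np.float64(0.6411), 'perp off', np.float64(-0.1))
(77, 'maxr', np.float64(125.0), 'dir', np.float64(0.6423), 'cent ang', np.float64(0.6386), 'perp off', np.float64(-0.2))
[[[25, 9, 164], [70, 13, 173], [87, 42, 165], [88, 68, 158]], [[30, 7, 154], [17, 11, 159], [45, 9, 169], [83, 24, 170]], [[82, 19, 151], [30, 7, 152], [23, 13, 157], [30, 11, 161]], [[88, 66, 150], [84, 43, 154], [60, 7, 152], [21, 11, 157]], [[90, 68, 154], [89, 67, 155], [88, 55, 154], [82, 25, 156]]]
```

jog_arm(
  commands="-0.018 0 0 0; -0.036 0 0 0; -0.044 0 0 0; -0.044 0 0 0; -0.044 0 0 0; -0.044 0 0 0; -0.044 0 0 0; -0.036 0 0 0; -0.024 0 0 0; -0.012 0 0 0; 0 0 0 0; 0 0 0 0",
)

```text
time: 28.75
tcp_pos: [493.2, -42.2, 145.8]
ee_rot: [0.455, -0.483, -0.506, 0.552]
contact_force: [0.1, 1.1, 0.6]
finger_gap: 42.5
```

```bash
python3 -c "
from h import *
gp(513,-57.6,135,97.4,46)
"
```

```text
t 28.75 tcp [493.2 -42.2 145.8] yaw 96.96 gap 42.5 F [0.1 1.1 0.6] q [-0.21  0.1   1.79 -0.08  1.26 -1.87]
 tool shift mm [-16.8  57.7 -18.1] turn rad -0.008
 approach [-0.013 -0.075 -0.997]
```

jog_arm(
  commands="-0.006 0.005 -0.008 0; -0.006 0.015 -0.006 0; -0.003 0.02 -0.003 0; 0 0.012 0 0; 0 0.003 0 0; 0 0 0 0",
)

```text
time: 29.35
tcp_pos: [513.0, -53.9, 87.7]
ee_rot: [0.452, -0.48, -0.509, 0.554]
contact_force: [-0.1, -0.7, -0.0]
finger_gap: 43.0
```

```bash
python3 -c "
from h import *
gp(513,-57.6,93,97.4,46)
cap('side','x');im,K,T=ld('side','x');c=im[120:260,250:390];cv2.imwrite('pics/x_z.png',cv2.resize(c,None,fx=4,fy=4,interpolation=cv2.INTER_CUBIC))
"
```

```text
t 29.35 tcp [513.  -53.9  87.7] yaw 97.53 gap 43.0 F [-0.1 -0.7 -0. ] q [-0.22  0.21  1.79 -0.08  1.14 -1.89]
 tool shift mm [-4.  41.   0.6] turn rad 0.002
 approach [-0.013 -0.073 -0.997]
```

View pics/x_z.png

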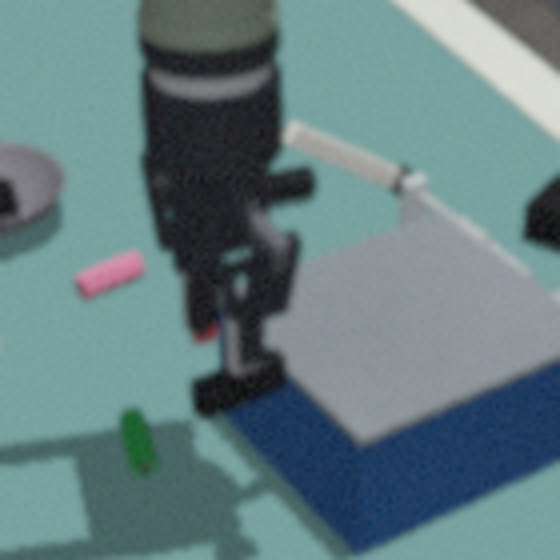

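jog_arm(
  commands="-0.003 0 0 0; -0.002 0.003 0 0; 0 0.003 0 0; 0 0 0 0; 0 0 0 0",
)

```text
time: 29.9
tcp_pos: [515.8, -59.8, 84.8]
ee_rot: [0.45, -0.481, -0.51, 0.553]
contact_force: [0.4, -0.5, 0.2]
finger_gap: 42.8
```

```bash
python3 -c "
from h import *
gp(513,-57.6,93,97.4,46)
cap('side','y');im,K,T=ld('side','y');c=im[120:260,250:390];cv2.imwrite('pics/y_z.png',cv2.resize(c,None,fx=4,fy=4,interpolation=cv2.INTER_CUBIC))
cap('top','y');im,K,T=ld('top','y');c=im[150:260,280:400];cv2.imwrite('pics/y_t.png',cv2.resize(c,None,fx=4,fy=4,interpolation=cv2.INTER_CUBIC))
"
```

```text
t 29.9 tcp [515.8 -59.8  84.8] yaw 97.55 gap 42.8 F [ 0.4 -0.5  0.2] q [-0.23  0.22  1.79 -0.08  1.13 -1.9 ]
 tool shift mm [ 2.  37.7  2.6] turn rad 0.003
 approach [-0.007 -0.074 -0.997]
```

View pics/y_z.png

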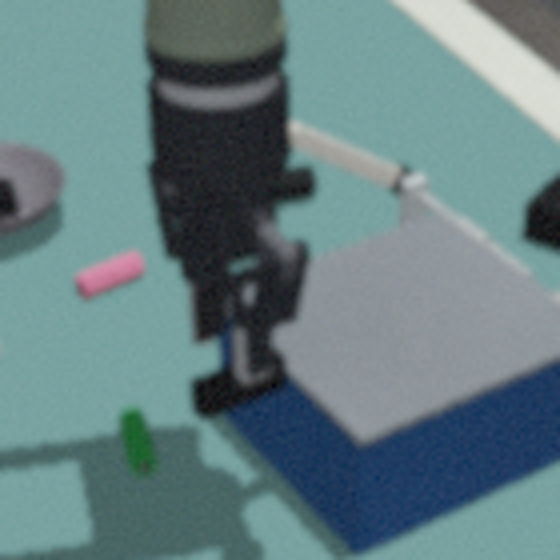

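View pics/y_t.png

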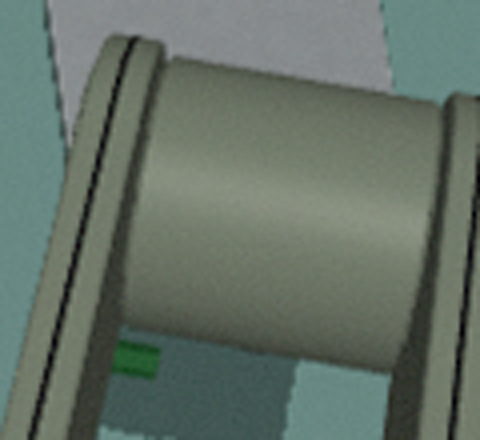

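```bash
python3 -c "
from h import *
im,K,T=ld('side','y')
for y in(-70,-79,-90):
  print(y,[proj(K,T,[515,y,z]).round(1) for z in (105,112,118)])
print(proj(K,T,[515,-50,105]),proj(K,T,[515,-65,105]))
print(onz(K,T,313.75,215.75,115))
"
```

```text
-70 [array([309.9, 216.3]), array([309.9, 214. ]), array([309.8, 211.9])]
-79 [array([311.5, 218.6]), array([311.5, 216.2]), array([311.5, 214.1])]
-90 [array([313.5, 221.4]), array([313.5, 219. ]), array([313.5, 216.9])]
[306.4561686  211.41606265] [309.05486163 215.08630238]
[518.81714886 -83.04074186 115.        ]
```

jog_arm(
  commands="0.001 0.006 0.002 0; 0 0.01 0 0; 0 0.01 0 0; 0 0.006 0 0; 0 0.002 0 0; 0 0 0 0",
)

```text
time: 30.6
tcp_pos: [511.9, -61.4, 46.6]
ee_rot: [0.451, -0.48, -0.509, 0.553]
contact_force: [0.0, 0.3, -0.8]
finger_gap: 42.7
```

```bash
python3 -c "
from h import *
gp(513,-57.6,93,97.4,46)
cap('side','z');im,K,T=ld('side','z');c=im[120:260,250:390];cv2.imwrite('pics/zz_z.png',cv2.resize(c,None,fx=4,fy=4,interpolation=cv2.INTER_CUBIC))
"
```

```text
t 30.6 tcp [511.9 -61.4  46.6] yaw 97.56 gap 42.7 F [ 0.   0.3 -0.8] q [-0.24  0.27  1.82 -0.09  1.05 -1.9 ]
 tool shift mm [ 0.3 -0.5 -0.7] turn rad 0.003
 approach [-0.01  -0.074 -0.997]
```

View pics/zz_z.png

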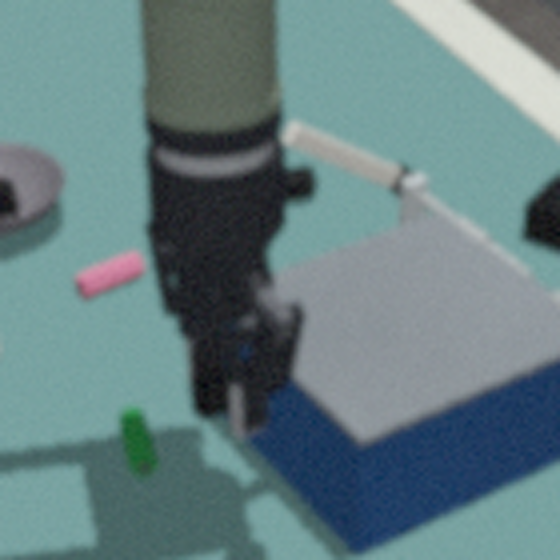

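Fingers straddle the tab with no contact force. I'll close in two steps.

jog_arm(
  commands="0 0 0 0; 0 0 0 0; 0 0 0 0; 0 0 0 0; 0 0 0 0; 0 0 0 0; 0 0 0 0",
  grip=0.05,
  grip_force=35,
)

```text
time: 31.35
tcp_pos: [512.0, -59.1, 47.1]
ee_rot: [0.453, -0.48, -0.51, 0.551]
contact_force: [0.5, -0.8, -0.7]
finger_gap: 14.7
```

```bash
python3 -c "
from h import *
gp(513,-57.6,93,97.4,46); print(telemetry.observe()['torque'])
"
```

```text
t 31.35 tcp [512.  -59.1  47.1] yaw 97.4 gap 14.7 F [ 0.5 -0.8 -0.7] q [-0.24  0.27  1.82 -0.08  1.05 -1.9 ]
 tool shift mm [-1.7  0.1 -0.4] turn rad 0.0
 approach [-0.01  -0.068 -0.998]
[0.63030899 0.03557549 0.00335067]
```

```bash
cat >> ptr.py <<'E'
def lift(th,n):
    o=telemetry.observe();q=o["ee_rot"];M=R.from_quat(np.r_[q[1:],q[0]]).as_matrix()
    g=o["tcp_pos"]-46*M[:,1]-H; t0=np.arctan2(g[2],-g@ex)
    print("t",o["time"],"theta from grip",t0.round(4),"rad",np.hypot(g[2],g@ex).round(1),"lat",(g@ey).round(1),"F",o["contact_force"].round(1),"torque",o["torque"].round(2),"gap",round(o["finger_gap"],1))
    r=222
    ts=np.linspace(t0,th,n+1)
    for a,b in zip(ts,ts[1:]):
        d=r*((np.cos(a)-np.cos(b))*ex+(np.sin(b)-np.sin(a))*np.array([0,0,1])); print((M.T@d).round(1))
E
python3 -c "
from ptr import *
lift(0.642,12)"
```

```text
t 31.35 theta from grip -0.0 rad 222.7 lat 1.7 F [ 0.5 -0.8 -0.7] torque [0.63 0.04 0.  ] gap 14.7
[ -0.8 -11.8  -0.1]
[ -0.8 -11.8  -0.7]
[ -0.8 -11.8  -1.4]
[ -0.8 -11.7  -2. ]
[ -0.8 -11.6  -2.6]
[ -0.8 -11.4  -3.2]
[ -0.7 -11.2  -3.8]
[ -0.7 -11.   -4.4]
[ -0.7 -10.7  -5. ]
[ -0.7 -10.5  -5.6]
[ -0.7 -10.1  -6.1]
[-0.6 -9.8 -6.7]
```

jog_arm(
  commands="0 -0.006 0 0; -0.001 -0.01 0 0; -0.001 -0.012 -0.001 0; -0.001 -0.012 -0.002 0; 0 -0.006 -0.001 0; 0 0 0 0",
)

```text
time: 31.95
tcp_pos: [518.2, -58.3, 97.8]
ee_rot: [0.452, -0.48, -0.511, 0.551]
contact_force: [1.2, 0.2, -3.2]
finger_gap: 14.0
```

```bash
python3 -c "
from ptr import *
lift(0.62,8);cap('side','A');im,K,T=ld('side','A');c=im[100:260,250:410];cv2.imwrite('pics/A_z.png',cv2.resize(c,None,fx=3.6,fy=3.6,interpolation=cv2.INTER_CUBIC))"
```

```text
t 31.95 theta from grip 0.2299 rad 222.4 lat 1.7 F [ 1.2  0.2 -3.2] torque [0.71 0.09 0.13] gap 14.0
[ -0.7 -10.5  -2.6]
[ -0.7 -10.4  -3.1]
[ -0.7 -10.2  -3.6]
[ -0.7 -10.   -4.1]
[-0.7 -9.8 -4.5]
[-0.6 -9.6 -5. ]
[-0.6 -9.3 -5.5]
[-0.6 -9.  -5.9]
```

View pics/A_z.png

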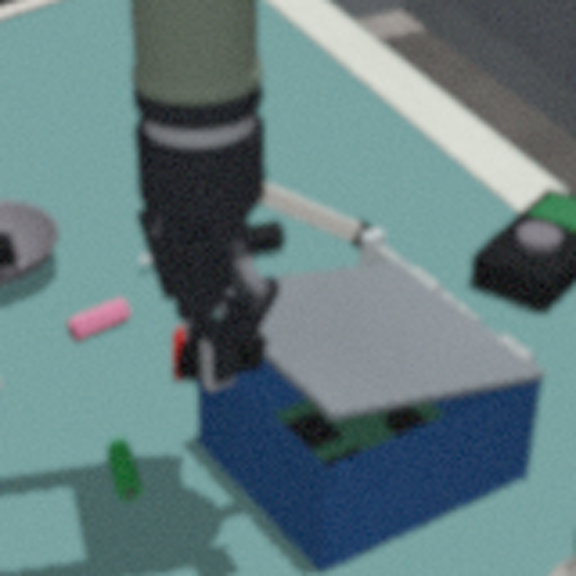

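The cover is opening and the forces are small, so I'll keep lifting along the arc.

jog_arm(
  commands="-0.001 -0.009 -0.002 0; -0.001 -0.011 -0.003 0; -0.001 -0.011 -0.004 0; -0.001 -0.01 -0.004 0; 0 -0.01 -0.005 0; 0 -0.007 -0.004 0; 0 -0.003 -0.002 0; 0 0 0 0; 0 0 0 0",
)

```text
time: 32.9
tcp_pos: [543.2, -54.9, 160.3]
ee_rot: [0.453, -0.479, -0.511, 0.552]
contact_force: [1.3, -1.9, -4.9]
finger_gap: 14.2
```

```bash
python3 -c "
from ptr import *
lift(0.642,2);cap('side','B');im,K,T=ld('side','B');c=im[100:260,250:410];cv2.imwrite('pics/B_z.png',cv2.resize(c,None,fx=3.6,fy=3.6,interpolation=cv2.INTER_CUBIC))"
```

```text
t 32.9 theta from grip 0.5348 rad 222.1 lat 1.8 F [ 1.3 -1.9 -4.9] torque [0.66 0.02 0.32] gap 14.2
[ -0.7 -10.2  -6.1]
[-0.7 -9.8 -6.7]
```

View pics/B_z.png

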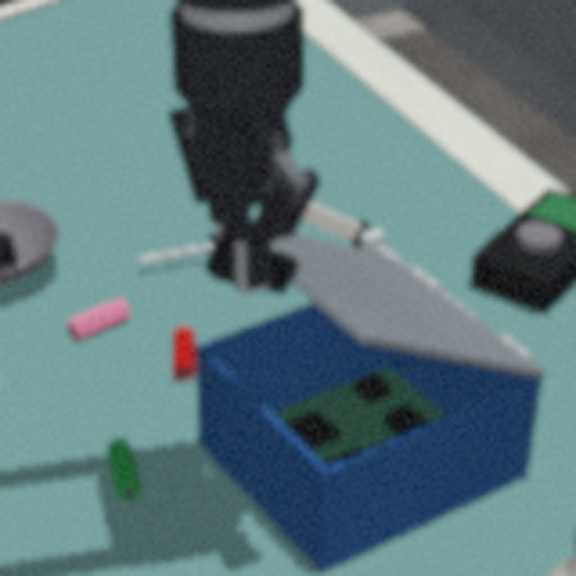

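jog_arm(
  commands="0 -0.006 -0.004 0; -0.001 -0.007 -0.005 0; 0 -0.004 -0.003 0; 0 0 0 0; 0 0 0 0",
)

```text
time: 33.45
tcp_pos: [554.5, -53.4, 177.3]
ee_rot: [0.455, -0.477, -0.509, 0.553]
contact_force: [-0.1, -2.2, -3.8]
finger_gap: 14.1
```

```bash
python3 -c "
from ptr import *
lift(0.642,1);cap('side','C');cap('top','C');im,K,T=ld('side','C');c=im[140:220,325:425];cv2.imwrite('pics/C_z.png',cv2.resize(c,None,fx=7,fy=7,interpolation=cv2.INTER_CUBIC))"
```

```text
t 33.45 theta from grip 0.6277 rad 221.7 lat 1.8 F [-0.1 -2.2 -3.8] torque [0.6  0.28 0.3 ] gap 14.1
[-0.2 -2.6 -1.8]
```

View pics/C_z.png

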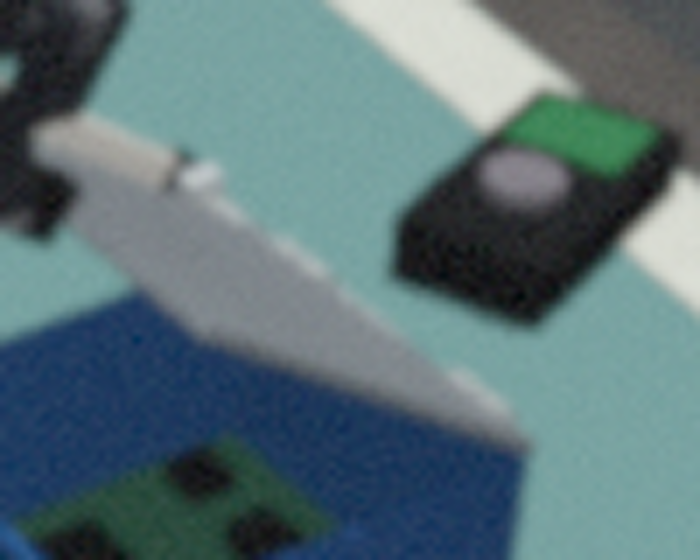

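View pics/C_side.png

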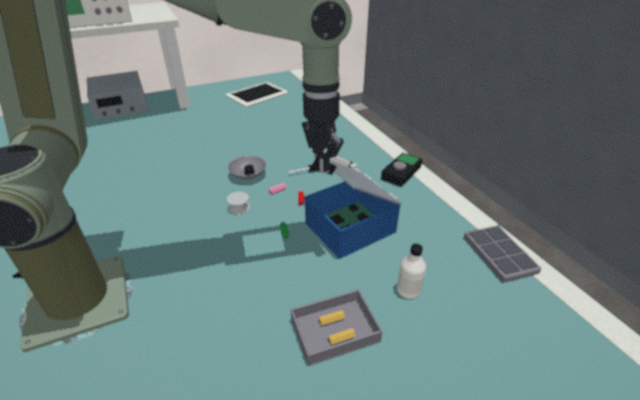

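View pics/C_top.png

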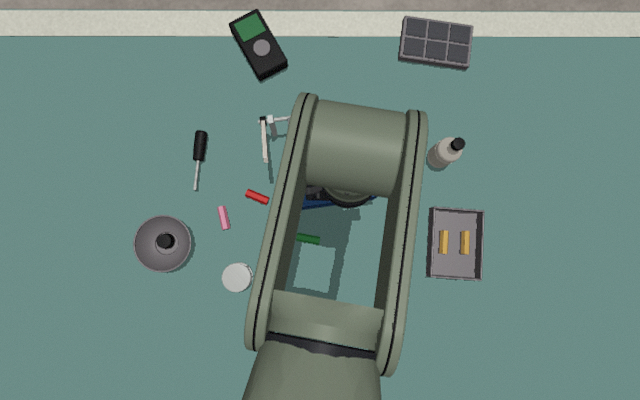

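```bash
cat >> ptr.py <<'E'
def cang(tag):
    im,K,T=ld("side",tag); f=8; b=cv2.GaussianBlur(im,(3,3),0).astype(float)
    sat=b[:,:,0]-b[:,:,2]  # B-R: grey ~ small, blue large
    uv=[]
    for u in range(358,395):
        col=sat[:,u]; gv=None
        for v in range(175,212):
            if col[v]<35<=col[v+1] and b[v,u,0]>60: uv.append((u,v+(35-col[v])/(col[v+1]-col[v]))); break
    P=inplane(K,T,uv,-82); v,c=None,None
    for _ in range(4):
        c=P.mean(0); v=np.linalg.svd(P-c)[2][0]; v*=np.sign(v[0]); e=(P-c)@np.array([-v[1],v[0]]); P=P[abs(e)<max(1.5,2*e.std())]
    return len(uv),len(P),"resid",e.std().round(2),"dir",np.arctan2(v[1],v[0]).round(4),"off",(v[0]*c[1]-v[1]*c[0]).round(1),"ang if off -3",(np.arctan2(c[1],c[0])+3/np.hypot(*c)).round(4)
E
python3 -c "
from ptr import *
print(cang('C'));print(cang('B'))"
```

```text
(37, 35, 'resid', np.float64(11.69), 'dir', np.float64(0.0795), 'off', np.float64(73.6), 'ang if off -3', np.float64(0.7494))
(37, 37, 'resid', np.float64(15.29), 'dir', np.float64(-0.1742), 'off', np.float64(85.7), 'ang if off -3', np.float64(0.6937))
```

```bash
python3 - <<'E'
s=open('ptr.py').read()
s=s.replace("if col[v]<35<=col[v+1] and b[v,u,0]>60: uv","if col[v]<45<=col[v+1] and col[v-1]<30 and b[v+2,u,1]<100: uv")
s=s.replace("(35-col[v])","(45-col[v])")
open('ptr.py','w').write(s)
E
python3 -c "
from ptr import *
for t in 'BC': print(cang(t))
im,K,T=ld('side','C'); print([(im[v,375]).tolist() for v in range(180,205,2)])"
```

```text
(37, 37, 'resid', np.float64(0.12), 'dir', np.float64(0.5287), 'off', np.float64(-4.4), 'ang if off -3', np.float64(0.515))
(36, 36, 'resid', np.float64(0.12), 'dir', np.float64(0.6202), 'off', np.float64(-5.0), 'ang if off -3', np.float64(0.6005))
[[160, 163, 124], [167, 166, 144], [147, 144, 137], [142, 136, 130], [142, 138, 130], [138, 134, 127], [135, 130, 123], [115, 109, 100], [93, 74, 59], [90, 59, 26], [92, 53, 28], [92, 58, 28], [91, 57, 25]]
```

jog_arm(
  commands="0 -0.003 -0.002 0; 0 0 0 0; 0 0 0 0; 0 0 0 0",
)

```text
time: 33.95
tcp_pos: [556.3, -53.2, 179.7]
ee_rot: [0.455, -0.477, -0.509, 0.553]
contact_force: [1.8, -2.1, -3.7]
finger_gap: 14.1
```

```bash
python3 -c "
from ptr import *
lift(0.645,1);cap('side','D');cap('side','E');print(cang('D'),cang('E'))
lift(0.645,1)"
```

```text
t 33.95 theta from grip 0.641 rad 221.7 lat 1.8 F [ 1.8 -2.1 -3.7] torque [0.61 0.27 0.33] gap 14.1
[-0.  -0.7 -0.5]
(36, 36, 'resid', np.float64(0.21), 'dir', np.float64(0.633), 'off', np.float64(-5.1), 'ang if off -3', np.float64(0.6128)) (36, 36, 'resid', np.float64(0.18), 'dir', np.float64(0.6329), 'off', np.float64(-5.2), 'ang if off -3', np.float64(0.612))
t 34.05 theta from grip 0.6408 rad 221.7 lat 1.8 F [ 0.7 -2.5 -4.4] torque [0.64 0.26 0.35] gap 14.2
[-0.  -0.8 -0.5]
```

jog_arm(
  commands="0 -0.001 -0.001 0; 0 0 0 0; 0 0 0 0; 0 0 0 0; 0 0 0 0",
)

```text
time: 34.55
tcp_pos: [556.6, -53.1, 180.3]
ee_rot: [0.455, -0.477, -0.509, 0.554]
contact_force: [0.7, -2.8, -4.0]
finger_gap: 14.1
```

```bash
python3 -c "
from ptr import *
lift(0.645,1);cap('side','F');cap('top','F');print(cang('F'))
lift(0.645,1)
a,_,_=ld('top','w');b,K,T=ld('top','F');print('ptr region diff',np.abs(a[112:165,258:272].astype(int)-b[112:165,258:272]).mean())
im,_,_=ld('side','F');cv2.imwrite('pics/F_z.png',cv2.resize(im[100:260,250:410],None,fx=3.6,fy=3.6))"
```

```text
t 34.55 theta from grip 0.6443 rad 221.7 lat 1.8 F [ 0.7 -2.8 -4. ] torque [0.57 0.28 0.35] gap 14.1
[-0.  -0.1 -0.1]
(36, 36, 'resid', np.float64(0.23), 'dir', np.float64(0.6351), 'off', np.float64(-5.0), 'ang if off -3', np.float64(0.6162))
t 34.65 theta from grip 0.6445 rad 221.7 lat 1.8 F [ 1.  -3.2 -4.1] torque [0.56 0.35 0.35] gap 14.2
[-0.  -0.1 -0.1]
ptr region diff 6.95822102425876
```

View pics/F_z.png

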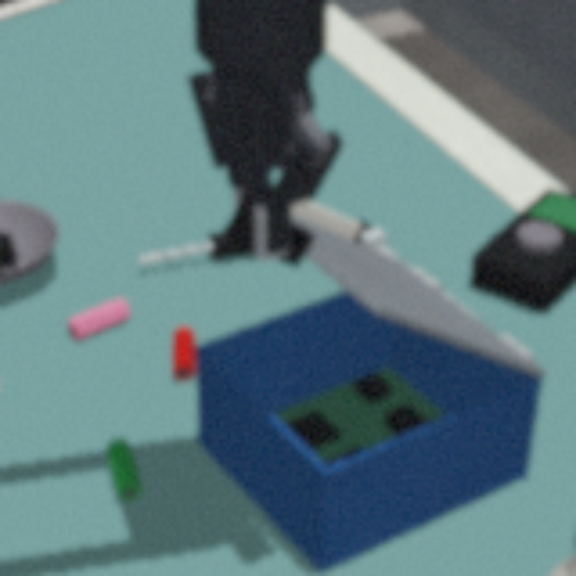

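```bash
python3 -c "
from h import *
for t in('a','w','F'):
  im,_,_=ld('top',t);r=im[118:170,255:275].astype(int);m=(r[:,:,2]>150);ys,xs=np.where(m);print(t,m.sum(),xs.mean().round(2),ys.mean().round(2),ys.max())
goto(0,0,0); manip.sign_off(); goto(0,0,0)"
```

```text
a 190 9.8 19.76 44
w 198 9.78 19.85 44
F 208 9.72 19.59 44
t 34.65 tcp [556.6 -53.1 180.3] yaw 97.53 gap 14.2 F [ 1.  -3.2 -4.1] q [-0.21  0.2   1.59 -0.07  1.35 -1.89]
 tool shift mm [137.1 186.7 539.9] turn rad None
the job is handed in; nothing more can be done
the job is handed in; nothing more can be done
```

I put both brass spacers in the tray and the knob in the dish with the cover shut. I then lifted the cover by its tab and handed the job in at about 34.7 s, still holding it.

**Angle match:** I measured the pointer at about 0.642 rad. The cover reads 0.644 rad from the grip position and 0.635 rad from its edge in the side view. These agree to within about 0.01 rad.

**Other last checks:**
- **Placement:** The last pictures show both spacers in the tray and the knob in the dish.
- **Pointer and bystanders:** The pointer looks unmoved compared with the first picture. The arm never went near the screwdriver, bottle or reel, and they look in place in the pictures.
- **Hold and forces:** The cover was holding steady, with the gripper 14 mm open on the tab and no more than about 6 N at any reading.

**What disagreed:**
- The reported TCP sat about 30–40 mm below the visible fingertips, so I set grasp heights from the pictures.
- The tool also drifted to a tilt of about 4°, which I allowed for.
- The cover edge in the side view lies about 2 mm lower than expected, so I trusted its direction rather than its position.

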